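Pack the diamond wheels into their kit drawer

TASK

Put the grinding kit away: lower every diamond wheel on the bench hub up into a well of its own in the open drawer (set them down, do not drop them), then fit the orange tray level over the wheels, with the spanner and the white dressing stick lying flat in it. Finally push the drawer fully home past its catch, without slamming it, and leave everything else on the bench where it is.

Things in the scene. Friction and masses are not known exactly. Their poses are not given: they have to be found in the camera images.
- wheel1: diamond grinding wheel lying flat, hub up: a gold-rimmed disc 66 mm across and 12 mm thick with a dark steel hub, 18 mm across, that rises 18 mm above the middle of the disc (30 mm high in all); 0.16 kg. Grip it by the hub. Origin: centre of the underside, z up along the hub. May be absent
- wheel2: as wheel1
- wheel3: as wheel1
- wheel4: as wheel1
- tray: orange square lift-out tray, 170 x 170 mm, rim 18 mm high, floor and walls 3 mm thick (inside 164 x 164 mm), 0.3 kg. A black upright grip stands in the middle of its floor: 12 mm thick along the tray's x, 60 mm long along y, top 34 mm above the underside; 76 mm of floor lies free on each side of it. Origin: centre of the underside. It fits the drawer at any quarter turn
- spanner: steel double-ended open spanner lying flat, 136 mm long along its x, heads 30 mm wide, shaft 14 mm wide and 9 mm thick, 0.11 kg. Origin: underside, mid-length, z up
- spanner_mid (a point): centre of the spanner, 4.5 mm above its origin
- stick: white dressing stick (square bar) with a grey sleeve on one end, 100 mm long along its x, 16 x 16 mm, 0.07 kg. Origin: underside, mid-length, z up
- stick_mid (a point): centre of the stick, 8 mm above its origin
- cabinet: low blue steel kit cabinet, fixed to the bench, 216 mm wide, 240 mm deep, 100 mm high, with one drawer. Origin: middle of its front edge, on the bench; x points to its back, y to its left seen from the robot. The mouth under its top is 92 mm above the bench: nothing in the drawer may stand higher
- drawer (a joint): drawer slide: 0 fully home, grows as the drawer comes out towards the robot (towards the cabinet's -x), at most 0.20 m; starts fully or nearly fully out. It runs with about 3 N of drag; from 14 to 6 mm before home a sprung roller catch resists (about 12 N in all); past it, push on to the stop, where the catch holds it
- drawer_floor (a point): centre of the drawer's inner floor, 16 mm above the bench, axes as the cabinet's; moves with the drawer. Inside 178 x 178 mm; walls 50 mm high, front panel 72 mm. A cross of dividers 4 mm thick, 34 mm high, makes four wells 87 mm square, centred at x, y = +-45.5 mm from here. The tray rests on the dividers, underside 34 mm above this point
- drawer_front (a point): centre of the width of the drawer's front face, 70 mm above the bench, 18 mm below the panel's top edge. The panel is 212 mm wide; below this point a steel pull, 90 mm wide, sticks out 20 mm, its top 44 mm above the bench: push on the flat panel above it
- jade_rough: dark green six-sided piece of rough jade, 72 mm across, 50 mm high; a bystander. Origin: centre of its underside
- jade_block: pale green jade block 26 x 22 x 30 mm high, standing among the wheels; a bystander. Origin: centre of its underside
- brush: brush 160 mm long, lying; a bystander
- paste_jar: small jar with white lid, 52 mm across, 50 mm high; a bystander. Origin: centre of its underside
- water_bottle: clear bottle with blue cap, 70 mm across, 170 mm high; a bystander. Origin: centre of its underside
- bangle_blank: flat green jade ring 72 mm across, 12 mm thick; a bystander. Origin: centre of its underside
Mind the look-alikes: they are no part of the job. Leave any brown, purple or turquoise look-alike of the wheel4 alone.

How it is judged:
On the way, in this order (a step that is already met when the one before it is completed fails the run):
1. every wheel present lies flat, hub up, in a well of the drawer (x of wheel1 in the frame of drawer_floor between -0.089 and 0.089 m and y of wheel1 in the frame of drawer_floor between -0.089 and 0.089 m and z of wheel1 in the frame of drawer_floor between -0.004 and 0.006 m and angle between each of wheel1, wheel2, wheel3, wheel4's own z axis and vertical below 0.12 rad and linear speed of each of wheel1, wheel2, wheel3, wheel4 below 0.03 m/s and x of wheel2 in the frame of drawer_floor between -0.089 and 0.089 m and y of wheel2 in the frame of drawer_floor between -0.089 and 0.089 m and z of wheel2 in the frame of drawer_floor between -0.004 and 0.006 m and x of wheel3 in the frame of drawer_floor between -0.089 and 0.089 m and y of wheel3 in the frame of drawer_floor between -0.089 and 0.089 m and z of wheel3 in the frame of drawer_floor between -0.004 and 0.006 m and x of wheel4 in the frame of drawer_floor between -0.089 and 0.089 m and y of wheel4 in the frame of drawer_floor between -0.089 and 0.089 m and z of wheel4 in the frame of drawer_floor between -0.004 and 0.006 m), for 0.2 s.
2. the tray sits level on the dividers over the wheels, with the spanner and the stick lying flat in it (all of step 1 and x of tray in the frame of drawer_floor between -0.012 and 0.012 m and y of tray in the frame of drawer_floor between -0.012 and 0.012 m and z of tray in the frame of drawer_floor between 0.029 and 0.039 m and angle between tray's own z axis and vertical below 0.06 rad and linear speed of each of tray, spanner, stick below 0.03 m/s and x of spanner_mid in the frame of tray between -0.083 and 0.083 m and y of spanner_mid in the frame of tray between -0.083 and 0.083 m and z of spanner_mid in the frame of tray between 0 and 0.017 m and angle between spanner's own x axis and vertical between 1.45 and 1.69 rad and x of stick_mid in the frame of tray between -0.083 and 0.083 m and y of stick_mid in the frame of tray between -0.083 and 0.083 m and z of stick_mid in the frame of tray between 0 and 0.017 m and angle between stick's own x axis and vertical between 1.45 and 1.69 rad), for 0.2 s.
3. the drawer is pushed home (value of joint drawer below 0.003 m), for 0.2 s.
At the end, for the whole second after the job is handed in: Wheels lie flat (0.12 rad), hub up, on the drawer floor; the tray is level (0.06 rad), its underside 29 to 39 mm above that floor; spanner and stick lie flat on the tray's floor; all at rest; the drawer is within 3 mm of fully home (all of step 2 and value of joint drawer below 0.003 m); the robot touches nothing.
It fails at once if a wheel is dropped into the drawer (faster than 0.9 m/s near its floor) ((x of wheel1 in the frame of drawer_floor between -0.089 and 0.089 m and y of wheel1 in the frame of drawer_floor between -0.089 and 0.089 m and z of wheel1 in the frame of drawer_floor below 0.03 m and linear speed of wheel1 above 0.9 m/s) or (x of wheel2 in the frame of drawer_floor between -0.089 and 0.089 m and y of wheel2 in the frame of drawer_floor between -0.089 and 0.089 m and z of wheel2 in the frame of drawer_floor below 0.03 m and linear speed of wheel2 above 0.9 m/s) or (x of wheel3 in the frame of drawer_floor between -0.089 and 0.089 m and y of wheel3 in the frame of drawer_floor between -0.089 and 0.089 m and z of wheel3 in the frame of drawer_floor below 0.03 m and linear speed of wheel3 above 0.9 m/s) or (x of wheel4 in the frame of drawer_floor between -0.089 and 0.089 m and y of wheel4 in the frame of drawer_floor between -0.089 and 0.089 m and z of wheel4 in the frame of drawer_floor below 0.03 m and linear speed of wheel4 above 0.9 m/s)).
It fails at once if the drawer is slammed (faster than 0.5 m/s) (velocity of joint drawer below -0.5 m/s).
It fails at once if another thing on the bench is shifted more than 6 cm (distance of any of jade_rough, jade_block, brush, paste_jar, water_bottle, bangle_blank from where it was at the start of the episode above 0.06 m).
Of wheel1, wheel2, wheel3, wheel4 only 2 to 4 are there at a start; the rules pass over those that are not, and their reading is None.
At some moment in a run one of wheel1, wheel2, wheel3, wheel4, spanner, stick may be knocked a few centimetres aside while the robot is not near it.
It also fails if it takes over 210 s, if anything falls off the work surface, if the arm or the gripper's body presses on something with over 40 N, if the wrist force passes 120 N, or if a joint passes its speed limit or range.

ROBOT

A 7-joint arm with a two-finger parallel gripper is mounted at the origin on the work surface. World frame = base frame: x ahead of the robot, y to its left, z up, the work surface at z = 0. Lengths are in m, angles in rad, forces in N, time in s.
With the tool pointing down it reaches from about 0.425 to 0.925 m from the base axis. Payload 6.8 kg.
Tool frame: the origin (TCP) lies on the centre line of the jaws, within the pads' length; the fingertips stand 14 mm ahead of it and the grasp point (between the pads) lies 5 mm behind it; x points along the fingers, z is the direction in which the jaws open and shut, and the axes are right-handed (so a half turn about x gives the same grasp; the last joint's range is limited). The gripper opens to 85 mm and grips with 20 to 120 N. Pads are 22 mm wide; open, the fingers measure 114 mm over their backs; the gripper's body (76 mm by 85 mm) begins 54 mm behind the grasp point. The pads swing forward as they close: fully open they stand 13 mm farther back than shut.
Start: joints at [1.107, 0.477, 0.022, 1.555, -0.011, 1.109, -0.083], TCP at [0.235, -0.633, 0.245] pointing down, gripper open.
Joint ranges: [-2.96, 2.96], [-0.34, 2.1], [-1.41, 1.46], [0.24, 2.44], [-1.37, 4.51], [0.17, 1.92], [-2.96, 2.96]. Speed limits (rad/s): [2.39, 2.39, 3.14, 3.14, 3.14, 3.14, 3.14].

INTERFACE

Orientations are given as a rotation vector (axis times angle).
In Python, from bench import r gives the robot as it stands.
- The arm moves only by the shell command python3 -m inch 'ROWS' [FORCE]. ROWS is JSON, a list that holds one entry, the list of rows, each a list of 7 numbers: the closure in counts, from 0 (fully open) to 255 (shut), then the shift along the world's x, y, z in cm, then the turn, a rotation vector about the world's x, y, z in degrees. In form: [[[gripper, tx, ty, tz, rx, ry, rz], ...]]. A call has 1 to 12 rows; each row shifts and turns the commanded pose from where the row before left it; what a row does not reach is not made up. A row lasts 1/12 s, in which the tool goes at most 41.7 mm and 7.16 degrees, less where a joint would pass 70% of its speed; a pose out of reach is approached as far as the arm can. A call with a gripper value outside its range is refused whole. The fingers move at their own pace and stop on an object; FORCE is the grip in N (left out, the last holds). Time passes only in rows, so rows that do not move let the fingers close. It gives the time, the measured TCP pose, the force and the opening at its end, in the units of the state.
- r.get_obs(): the state, without advancing time (a new reading comes with each control period).
- r.grab_frame(name): name is "side" or "top" or "wrist"; returns a dict with "frame" (420x560x3 uint8, blue, green, red), "mtx" (3x3 intrinsics, pixels), "dist" ([k1, k2, p1, p2, k3] as OpenCV has them; the pictures are not rectified), "extrinsics" (4x4, takes a point from camera to world coordinates). Camera axes: x right, y up, looking along -z (the intrinsics and any distortion apply to the point x, -y, -z); pixel columns grow to the right and rows downward; lengths in m; the calibration is good to about 2 mm. A picture is of the moment at which its call begins. There is no depth.
- r.hand_in(): hands the job in, once; it reports no verdict.
Trained networks look in a picture, given as the dict that the camera call returned (one of the last four; its "shot" number tells which), for a name from the list of things; names that differ only in an ending like _2 or _b are one class to them, and where a whole thing is asked for, a point or a joint stands for the part that bears it (a point fixed in the world has none). Each returns a list of dicts, best first, with "score" (0 to 1); they miss things now and then, are a little off and sometimes report something else, mostly with a low value. They report only what shows in the picture. A call takes as long as a camera call. They do not tell look-alikes from the thing itself.
- r.look_for(picture, target): "location" ([column, row] in pixels, amid what is visible of it).
- r.pinpoint(picture, target): "location" ([column, row] in pixels: a listed point, or the origin of a listed thing).
The state is a dict: "clock": time; "joints": joint angles; "qvel": joint speeds; "tau": joint torques, N m; "tcp_pos": TCP position; "orientation": TCP orientation; "contact_force": force on the tool from outside, world axes, zero at the start; "moment": the same for the moment, N m; "grip_width": finger opening in m.
Only numpy, scipy, OpenCV 4.12 (cv2) and the standard library are available. Lean on these libraries where they do the work, as an engineer would, in place of code of your own. Each camera call takes 0.05 s, during which the arm holds its last target.

## Working session

There is one attempt and no reset: what is moved stays moved. The work goes in short steps, Python scripts to look and compute and a shell command to move; the robot and the scene stay as the last step left them, time stands still between calls to the robot, and variables do not carry over. Pictures are saved under pics/ and viewed, and the job is handed in when it is done.

```bash
ls; mkdir -p pics; python3 - <<'E'
from bench import r
import cv2
print(r.get_obs())
for n in ("side","top","wrist"):
    f=r.grab_frame(n); cv2.imwrite(f"pics/a_{n}.png",f["frame"]); print(n,f["mtx"],f["dist"],f["extrinsics"])
E
```

```text
pics
{'clock': 0.0, 'joints': array([ 1.10692175,  0.4778116 ,  0.022342  ,  1.55643587, -0.01150693,
        1.10930044, -0.08307275]), 'qvel': array([-0.00063564,  0.00095169, -0.00028323,  0.0003388 ,  0.00122368,
        0.00022205, -0.00057753]), 'tau': array([-3.14904582e-04, -5.96457160e+01,  1.60784293e+00, -2.81190974e+01,
        1.24289698e-02,  9.47297638e-03, -5.09779943e-05]), 'tcp_pos': array([ 0.23490751, -0.63220867,  0.24432461]), 'orientation': array([ 0.94420618,  1.35839281, -0.94266456]), 'contact_force': array([-0.78775272, -0.05151233,  0.44784845]), 'moment': array([-0.03237578, -0.01427551,  0.01231203]), 'grip_width': 0.08534816968233967}
side [[387.61423449   0.         278.84699518]
 [  0.         387.61423449 210.23761611]
 [  0.           0.           1.        ]] [-0.00160617  0.          0.          0.          0.        ] [[ 0.84746781  0.400419   -0.34851532  0.1365729 ]
 [-0.53081464  0.63198365 -0.56465253 -0.72877573]
 [-0.00584162  0.66352188  0.74813407  0.96702215]
 [ 0.          0.          0.          1.        ]]
top [[481.86128089   0.         288.4982058 ]
 [  0.         481.86128089 205.10914692]
 [  0.           0.           1.        ]] [-0.0210083  0.         0.         0.         0.       ] [[-2.87205889e-02  9.97460313e-01 -6.51770726e-02  4.76497536e-01]
 [-9.99587477e-01 -2.86553621e-02  1.93556659e-03 -2.09014580e-02]
 [ 6.29782426e-05  6.52057761e-02  9.97871837e-01  1.32802013e+00]
 [ 0.00000000e+00  0.00000000e+00  0.00000000e+00  1.00000000e+00]]
wrist [[338.50414068   0.         280.22038957]
 [  0.         338.50414068 211.38564016]
 [  0.           0.           1.        ]] [-0.0749889  0.         0.         0.         0.       ] [[ 0.34876621  0.90127608  0.25702833  0.30076682]
 [-0.93720523  0.33624446  0.09266074 -0.6082677 ]
 [-0.00291144 -0.27320523  0.96195136  0.37278067]
 [ 0.          0.          0.          1.        ]]
```

View pics/a_top.png

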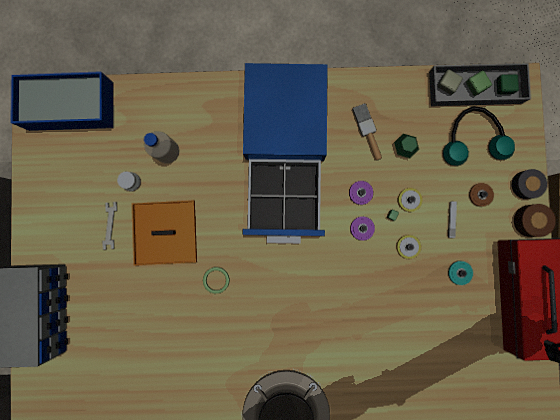

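View pics/a_side.png

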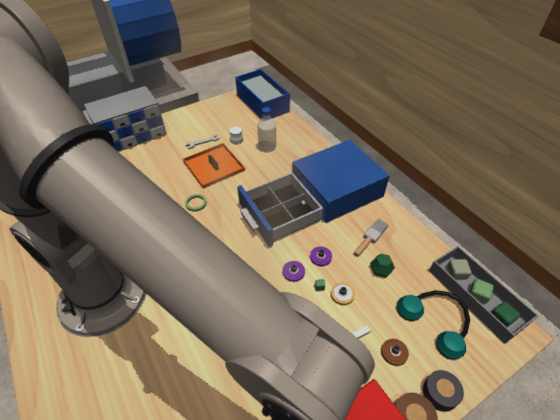

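View pics/a_wrist.png

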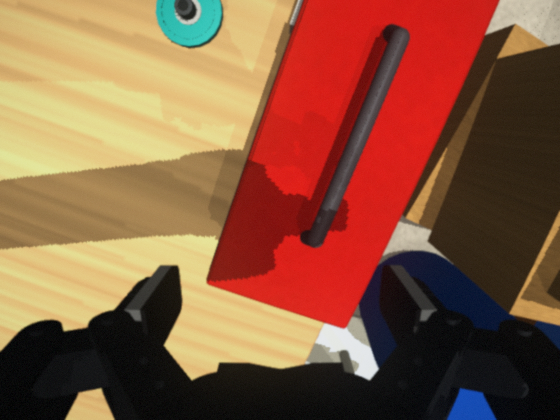

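```bash
cat > h.py <<'E'
import numpy as np, cv2
from bench import r
from scipy.spatial.transform import Rotation as R
def ray(f,px):
    u=cv2.undistortPoints(np.array([[px]],float),f["mtx"],np.array(f["dist"]))[0,0]
    E=np.array(f["extrinsics"]); return E[:3,3],E[:3,:3]@np.array([u[0],-u[1],-1])
def plane(f,px,z):
    o,d=ray(f,px); return o+d*(z-o[2])/d[2]
def proj(f,p):
    E=np.array(f["extrinsics"]); c=E[:3,:3].T@(np.array(p,float)-E[:3,3]); c=c*[1,-1,-1]
    return cv2.projectPoints(c.reshape(1,1,3),np.zeros(3),np.zeros(3),f["mtx"],np.array(f["dist"]))[0].ravel()
def crop(f,box,s,name,pts=()):
    im=f["frame"].copy()
    x0,y0,x1,y1=box; c=cv2.resize(im[y0:y1,x0:x1],None,fx=s,fy=s,interpolation=cv2.INTER_CUBIC)
    for p in pts: cv2.drawMarker(c,(int((p[0]-x0+.5)*s),int((p[1]-y0+.5)*s)),(255,0,255),0,12,1)
    cv2.imwrite("pics/"+name+".png",c)
def pose():
    o=r.get_obs(); Rm=R.from_rotvec(o["orientation"]).as_matrix()
    print("t",round(o["clock"],2),"tcp",o["tcp_pos"].round(4),"x",Rm[:,0].round(3),"z",Rm[:,2].round(3),"F",o["contact_force"].round(1),"g",round(o["grip_width"],4)); return o["tcp_pos"],Rm
E
python3 - <<'E'
from h import *
f=r.grab_frame("top")
H=dict(wheel1=0,tray=0,spanner=0,spanner_mid=.0045,stick=0,stick_mid=.008,cabinet=0,drawer_floor=.016,drawer_front=.07,jade_block=0,jade_rough=0,brush=0,bangle_blank=0,paste_jar=0,water_bottle=0)
for n,z in H.items():
    for d in r.pinpoint(f,n)[:8]:
        if d["score"]>.15: print(n,round(d["score"],2),np.round(d["location"],1),plane(f,d["location"],z).round(4))
for n in ("wheel1",):
  for d in r.look_for(f,n): print("look",d["score"],d["location"],plane(f,d["location"],.012).round(4))
crop(f,(340,130,540,300),4,"b_w")
crop(f,(90,120,340,290),3,"b_l")
pose()
E
```

```text
wheel1 0.98 [365.5 228.8] [ 0.4918 -0.2336  0.    ]
wheel1 0.95 [361.8 191.6] [ 0.5949 -0.2274  0.    ]
wheel1 0.84 [409.8 245.4] [ 0.4426 -0.3538  0.    ]
wheel1 0.71 [413.1 198.3] [ 0.5722 -0.3688  0.    ]
wheel1 0.63 [454.7 270.1] [ 0.3714 -0.4745  0.    ]
wheel1 0.62 [481.  196.2] [ 0.5727 -0.5581  0.    ]
tray 0.64 [165.3 235.9] [0.488  0.3182 0.    ]
spanner 0.66 [110.9 226.1] [0.5192 0.4685 0.    ]
spanner_mid 0.87 [110.1 225.3] [0.5214 0.4691 0.0045]
spanner_mid 0.34 [287.1 161.3] [ 0.6846 -0.0231  0.0045]
stick 0.54 [450.3 217.2] [ 0.5169 -0.4696  0.    ]
stick_mid 0.56 [452.8 217.3] [ 0.5162 -0.4737  0.008 ]
cabinet 0.9 [285.6 160.2] [ 0.6885 -0.019   0.    ]
cabinet 0.64 [455.4 219.7] [ 0.5096 -0.4834  0.    ]
drawer_floor 0.73 [286.1 193.6] [ 0.5939 -0.0178  0.016 ]
drawer_floor 0.27 [166.1 236.1] [0.4873 0.3119 0.016 ]
drawer_front 0.89 [284. 233.] [ 0.4862 -0.0095  0.07  ]
jade_block 0.62 [390.7 213.8] [ 0.5311 -0.3049  0.    ]
jade_rough 0.71 [405.8 148.2] [ 0.7128 -0.3549  0.    ]
brush 0.74 [367.2 131. ] [ 0.7643 -0.2492  0.    ]
bangle_blank 0.54 [215.  282.1] [0.358  0.1836 0.    ]
bangle_blank 0.31 [282.9 234. ] [ 0.4841 -0.0058  0.    ]
paste_jar 0.85 [131.  183.6] [0.6356 0.4119 0.    ]
water_bottle 0.87 [167.9 152.9] [0.7186 0.3082 0.    ]
look 0.87 [410.6, 248.5] [ 0.4345 -0.3527  0.012 ]
look 0.83 [362.5, 230.3] [ 0.4878 -0.2234  0.012 ]
look 0.82 [458.9, 273.0] [ 0.3641 -0.4815  0.012 ]
look 0.75 [359.9, 189.5] [ 0.5997 -0.2205  0.012 ]
look 0.74 [412.1, 198.0] [ 0.5723 -0.363   0.012 ]
look 0.66 [480.9, 196.0] [ 0.5724 -0.553   0.012 ]
look 0.45 [163.3, 149.7] [0.7257 0.3178 0.012 ]
look 0.34 [285.0, 198.9] [ 0.5798 -0.0144  0.012 ]
t 1.0 tcp [ 0.2351 -0.6327  0.2453] x [ 0.  0. -1.] z [ 0.348 -0.937 -0.   ] F [-0.7  0.3  0.2] g 0.0853
```

View pics/b_w.png

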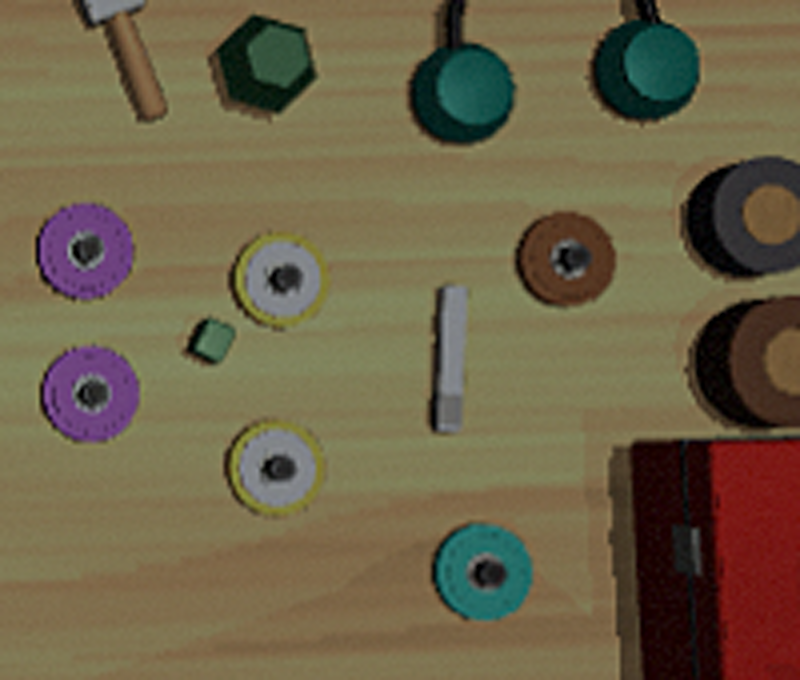

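View pics/b_l.png

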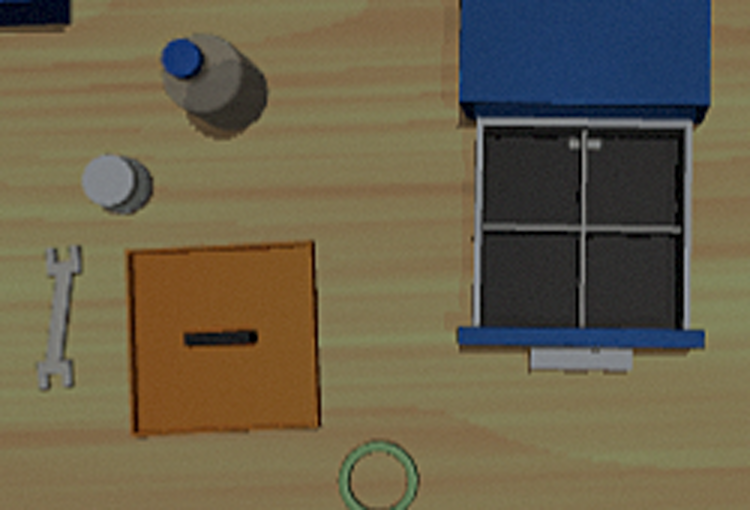

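Gold-rimmed, white-faced discs (the description's wheels) are at px (410,200) and (409,247). Purple (361,192) and (362,229), brown (481,195) and turquoise (461,273) are look-alikes, so I'll leave them. The enlarged crop confirms only two gold ones. Next: precise measurements by segmentation.

```bash
cat >> h.py <<'E'
def blobs(f,lo,hi,box,amin=15,k=3):
    hsv=cv2.cvtColor(f["frame"],cv2.COLOR_BGR2HSV); m=cv2.inRange(hsv,np.array(lo),np.array(hi))
    mm=np.zeros_like(m); x0,y0,x1,y1=box; mm[y0:y1,x0:x1]=m[y0:y1,x0:x1]
    if k: mm=cv2.morphologyEx(mm,cv2.MORPH_CLOSE,np.ones((k,k),np.uint8))
    cs,_=cv2.findContours(mm,cv2.RETR_EXTERNAL,cv2.CHAIN_APPROX_NONE)
    return [c for c in cs if cv2.contourArea(c)>amin]
E
python3 - <<'E'
from h import *
f=r.grab_frame("top")
hsv=cv2.cvtColor(f["frame"],cv2.COLOR_BGR2HSV)
for p in [(410,188),(400,200),(165,215),(452,205),(112,215),(300,180),(290,165)]: print(p,hsv[p[1],p[0]],f["frame"][p[1],p[0]])
# wheels: yellow saturated
for c in blobs(f,(25,110,60),(38,255,255),(385,170,440,275)):
    (x,y),rad=cv2.minEnclosingCircle(c); print("wheel",(x,y),rad,plane(f,(x,y),.012).round(4))
for c in blobs(f,(5,170,60),(16,255,255),(120,190,210,275),200):
    q=cv2.minAreaRect(c); print("tray",q); b=cv2.boxPoints(q); print(np.array([plane(f,p,.018)[:2] for p in b]).round(4), plane(f,q[0],.018))
g=cv2.cvtColor(f["frame"],cv2.COLOR_BGR2GRAY)
for nm,box,z in(("spanner",(95,195,125,255),.009),("stick",(443,195,462,245),.016)):
    for c in blobs(f,(0,0,75),(180,60,255),box,40):
        q=cv2.minAreaRect(c); b=cv2.boxPoints(q); P=np.array([plane(f,p,z)[:2] for p in b])
        e=[P[1]-P[0],P[2]-P[1]]; L=max(e,key=np.linalg.norm); print(nm,q,plane(f,q[0],z).round(4),np.linalg.norm(e,axis=1),np.degrees(np.arctan2(L[1],L[0])))
crop(f,(235,150,335,250),6,"c_dr")
crop(f,(130,195,205,270),8,"c_tr")
E
```

```text
(410, 188) [ 25 149 123] [ 51 112 123]
(400, 200) [ 31 146 133] [ 57 133 131]
(165, 215) [ 15 180 129] [ 38  83 129]
(452, 205) [107  13 141] [141 137 134]
(112, 215) [ 15   9 112] [108 110 112]
(300, 180) [30 12 42] [40 42 42]
(290, 165) [15 28 18] [16 17 18]
wheel (409.0, 246.5) 12.175895690917969 [ 0.44   -0.3485  0.012 ]
wheel (410.1271057128906, 199.18927001953125) 11.889716148376465 [ 0.5691 -0.3574  0.012 ]
tray ((163.5325469970703, 232.73190307617188), (62.205257415771484, 62.18305969238281), 87.45519256591797)
[[0.5801 0.4061]
 [0.5827 0.2361]
 [0.4139 0.2313]
 [0.4111 0.4   ]] [0.49660222 0.31826996 0.018     ]
spanner ((108.96077728271484, 225.49691772460938), (11.438094139099121, 47.798641204833984), 4.513988018035889) [0.5208 0.4705 0.009 ] [0.13091697 0.03172267] -4.794583288772395
stick ((452.74169921875, 218.99107360839844), (6.306596755981445, 36.185394287109375), 1.9749339818954468) [ 0.5113 -0.4706  0.016 ] [0.09891647 0.01733411] -4.855745634107444
```

View pics/c_dr.png

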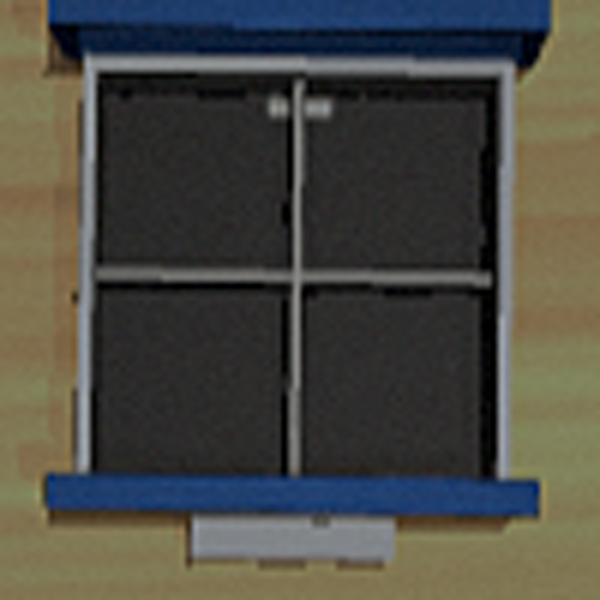

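View pics/c_tr.png

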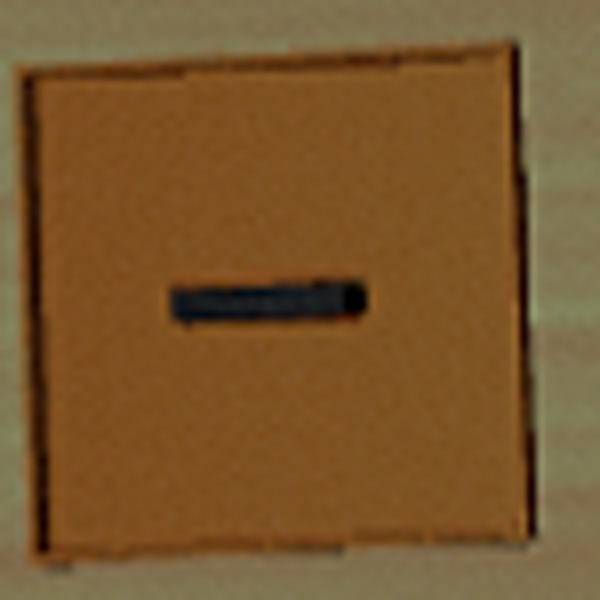

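```bash
python3 - <<'E'
from h import *
f=r.grab_frame("top")
c=lambda x,y:(235+x/6-.5,150+y/6-.5)
a,b=plane(f,c(300,85),.05),plane(f,c(294,470),.05); print("vert",a,b,np.degrees(np.arctan2((a-b)[1],(a-b)[0])))
l,q=plane(f,c(98,273),.05),plane(f,c(490,281),.05); print("hor",l,q,np.degrees(np.arctan2(-(q-l)[0]*-1,-(q-l)[1])))
print("cross",plane(f,c(297,277),.05))
# outer wall corners z=.066
for p in [(86,58),(514,64),(79,475),(508,480)]: print("wall",plane(f,c(*p),.066).round(4))
for p in [(46,478),(538,482),(48,512),(538,516)]: print("panel",plane(f,c(*p),.088).round(4))
for p in [(50,26),(548,28)]: print("cab",plane(f,c(*p),.1).round(4))
c=lambda x,y:(130+x/8-.5,195+y/8-.5)
print("grip",plane(f,c(172,304),.034),plane(f,c(362,298),.034))
E
```

```text
vert [ 0.67126072 -0.01588496  0.05      ] [ 0.50003333 -0.00840813  0.05      ] -2.5002953806821053
hor [0.5898079  0.07606445 0.05      ] [ 0.58125346 -0.09765616  0.05      ] -2.8191110449101044
cross [ 0.58548949 -0.01213736  0.05      ]
wall [0.6835 0.0779 0.066 ]
wall [ 0.6754 -0.1104  0.066 ]
wall [0.5002 0.0852 0.066 ]
wall [ 0.4927 -0.1017  0.066 ]
panel [0.499  0.0975 0.088 ]
panel [ 0.4912 -0.1131  0.088 ]
panel [0.4844 0.097  0.088 ]
panel [ 0.4767 -0.1126  0.088 ]
cab [0.6922 0.0904 0.1   ]
cab [ 0.6852 -0.1231  0.1   ]
grip [0.49792609 0.34786813 0.034     ] [0.4981399  0.28390937 0.034     ]
```

```bash
python3 -m inch '[[[100,0.5,1,3,0,0,0],[100,1.5,2,2,0,0,0],[100,2.5,3,1,0,0,5],[100,2.5,3,0,0,0,5],[100,2.5,3,0,0,0,5],[100,2.5,3,0,0,0,5],[100,2.5,3,0,0,0,0],[100,2.5,3,0,0,0,0],[100,2.5,3,0,0,0,0],[100,1.0,2,0,0,0,0],[100,0,0,0,0,0,0]]]' 40
```

```text
clock: 2.02
tcp_pos: [0.4443, -0.3665, 0.3056]
orientation: [0.671, 1.464, -0.666]
contact_force: [-0.7, 1.4, -0.3]
grip_width: 0.052
```

```bash
python3 - <<'E'
from h import *
pose()
f=r.grab_frame("wrist"); 
P=[proj(f,(.44,-.3485,.03))]
for d in r.pinpoint(f,"wheel1"): print(d,plane(f,d["location"],0))
for c in blobs(f,(22,110,60),(38,255,255),(0,0,560,420),200):
    (x,y),rad=cv2.minEnclosingCircle(c); print("wheel",(x,y),rad,plane(f,(x,y),.012).round(4))
crop(f,(0,0,560,420),1,"d_w",P)
E
```

```text
t 2.02 tcp [ 0.4443 -0.3665  0.3056] x [ 0.002  0.002 -1.   ] z [ 0.655 -0.755 -0.   ] F [-0.7  1.4 -0.3] g 0.052
{'location': [219.7, 64.0], 'score': 0.84} [ 0.49641585 -0.22442324  0.        ]
{'location': [338.9, 93.7], 'score': 0.7} [ 0.56528969 -0.35660531  0.        ]
{'location': [267.5, 165.6], 'score': 0.69} [ 0.44031848 -0.34813778  0.        ]
{'location': [448.0, 190.9], 'score': 0.56} [ 0.57315767 -0.55090519  0.        ]
{'location': [307.3, 270.7], 'score': 0.56} [ 0.36450593 -0.48597894  0.        ]
wheel (17.899999618530273, 338.8374938964844) 27.470293045043945 [-0.0172 -0.2247  0.012 ]
wheel (252.0, 336.0) 41.40058135986328 [ 0.2375 -0.4913  0.012 ]
wheel (32.5, 303.5) 43.89201354980469 [ 0.0587 -0.2137  0.012 ]
wheel (41.5, 290.0) 50.62864685058594 [ 0.0892 -0.2137  0.012 ]
wheel (62.0, 283.0) 50.09001922607422 [ 0.1214 -0.2319  0.012 ]
wheel (115.5, 276.5) 51.151832580566406 [ 0.1844 -0.2862  0.012 ]
wheel (132.5, 266.0) 48.127532958984375 [ 0.2143 -0.2956  0.012 ]
wheel (237.0, 278.5) 99.3341293334961 [ 0.2959 -0.4164  0.012 ]
wheel (236.5, 245.5) 57.90087509155
[... 459 characters left out ...]
.012 ]
wheel (538.0, 90.0) 35.80512619018555 [ 0.7361 -0.5376  0.012 ]
wheel (260.0, 75.5) 20.88669776916504 [ 0.5173 -0.2714  0.012 ]
wheel (545.0, 72.0) 26.076908111572266 [ 0.7567 -0.5279  0.012 ]
wheel (167.2464141845703, 90.17664337158203) 82.55903625488281 [ 0.4325 -0.1973  0.012 ]
wheel (455.5, 109.5) 150.67359924316406 [ 0.6463 -0.4755  0.012 ]
wheel (414.6175842285156, 106.31037139892578) 145.0081024169922 [ 0.6143 -0.4346  0.012 ]
wheel (332.0, 82.0) 150.33306884765625 [ 0.5677 -0.3404  0.012 ]
wheel (220.5, 25.0) 39.4367561340332 [ 0.5304 -0.2008  0.012 ]
wheel (178.5, 16.0) 39.85295486450195 [ 0.5068 -0.1573  0.012 ]
wheel (43.5, 38.0) 57.760379791259766 [ 0.3842 -0.0418  0.012 ]
```

View pics/d_w.png

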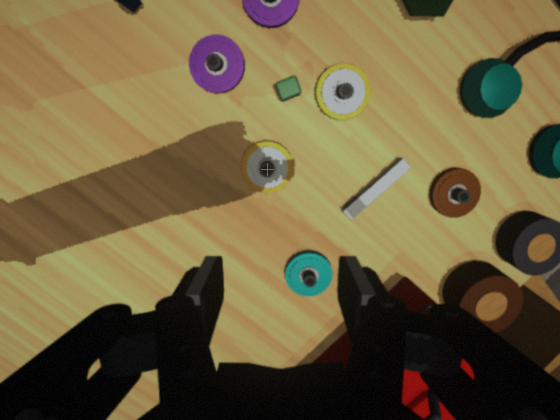

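```bash
python3 -m inch '[[[110,-0.43,1.8,-3,0,0,0],[110,0,0,-4,0,0,0],[110,0,0,-4,0,0,0],[110,0,0,-4,0,0,0],[110,0,0,-4,0,0,0],[110,0,0,-4,0,0,0],[110,0,0,-2.4,0,0,0],[110,0,0,-1.9,0,0,0],[110,0,0,0,0,0,0]]]' 40; python3 - <<'E'
from h import *
pose()
f=r.grab_frame("wrist"); crop(f,(0,0,560,420),1,"d_w2",[proj(f,(.44,-.3485,.03))])
E
```

```text
clock: 2.87
tcp_pos: [0.4322, -0.3549, 0.0283]
orientation: [0.679, 1.47, -0.679]
contact_force: [-0.6, 0.4, -0.8]
grip_width: 0.0485
t 2.87 tcp [ 0.4322 -0.3549  0.0283] x [-0.006  0.003 -1.   ] z [ 0.646 -0.763 -0.007] F [-0.6  0.4 -0.8] g 0.0485
```

View pics/d_w2.png

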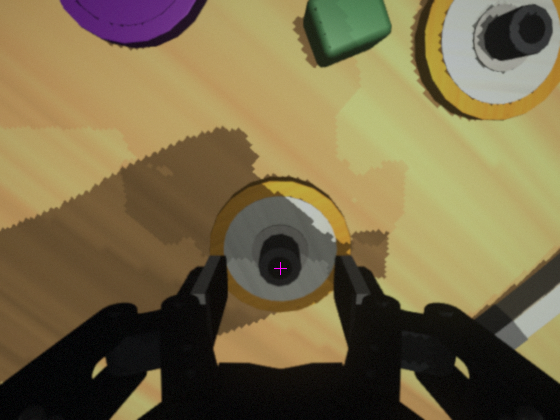

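```bash
python3 -m inch '[[[110,0.78,0.64,0.3,0,0,0],[110,0,0,0,0,0,0],[110,0,0,0,0,0,0]]]' 40; python3 -m inch '[[[255,0,0,0,0,0,0],[255,0,0,0,0,0,0],[255,0,0,0,0,0,0],[255,0,0,0,0,0,0],[255,0,0,0,0,0,0],[255,0,0,0,0,0,0]]]' 60; python3 -c "
from h import *
pose()"
```

```text
clock: 3.17
tcp_pos: [0.4457, -0.3487, 0.0374]
orientation: [0.675, 1.459, -0.675]
contact_force: [-0.1, -0.2, -1.0]
grip_width: 0.0485
clock: 3.67
tcp_pos: [0.4436, -0.3485, 0.0362]
orientation: [0.676, 1.463, -0.677]
contact_force: [-2.3, 1.0, 7.8]
grip_width: 0.0144
t 3.67 tcp [ 0.4436 -0.3485  0.0362] x [ 0. -0. -1.] z [ 0.648 -0.762  0.   ] F [-2.3  1.   7.8] g 0.0144
```

```bash
python3 - <<'E'
from h import *
f=r.grab_frame("wrist"); crop(f,(140,120,420,330),2.8,"d_w3")
E
```

```text
(no output)
```

View pics/d_w3.png

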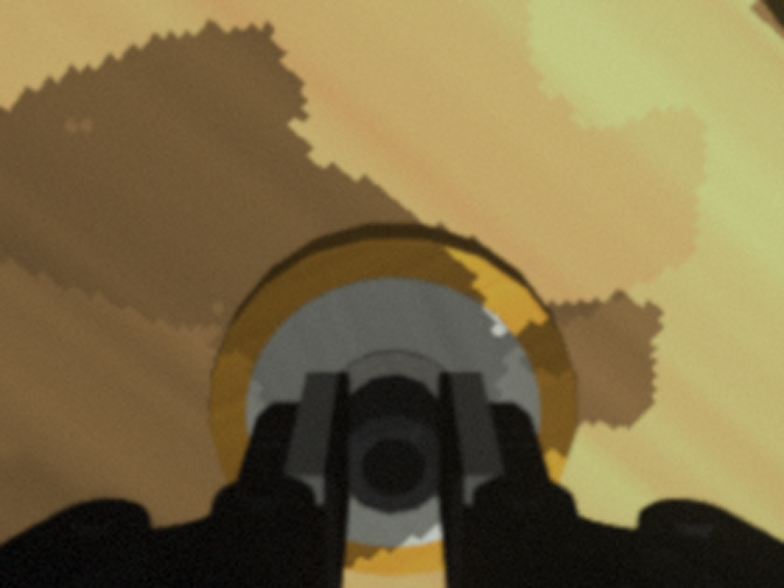

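```bash
python3 -m inch '[[[255,0,0,0.5,0,0,0],[255,0,0,1,0,0,0],[255,0,0,2,0,0,0],[255,0,0,0,0,0,0],[255,0,0,0,0,0,0]]]' 80; python3 - <<'E'
from h import *
pose(); f=r.grab_frame("wrist"); crop(f,(0,0,560,420),1,"d_w4")
E
```

```text
clock: 4.13
tcp_pos: [0.4443, -0.3489, 0.0715]
orientation: [0.676, 1.46, -0.677]
contact_force: [1.0, -0.2, -1.0]
grip_width: 0.0132
t 4.13 tcp [ 0.4443 -0.3489  0.0715] x [ 0.002 -0.002 -1.   ] z [ 0.648 -0.762  0.003] F [ 1.  -0.2 -1. ] g 0.0132
```

View pics/d_w4.png

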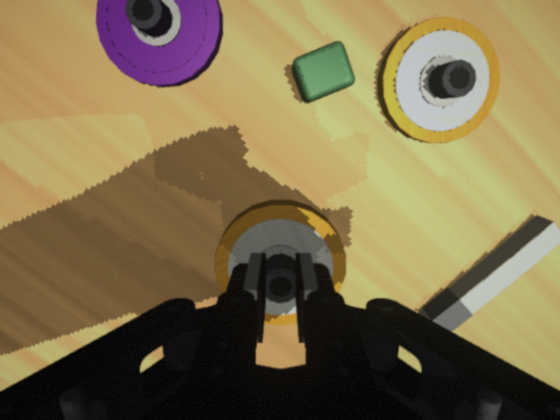

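```bash
python3 -m inch '[[[255,0,0,3.5,0,0,0],[255,0,0.5,3.5,0,0,0],[255,0.5,2,2,0,0,0],[255,1.1,3.9,0,0,0,0],[255,1.1,3.9,0,0,0,0],[255,1.1,3.9,0,0,0,0],[255,1.1,3.9,0,0,0,0],[255,1.1,3.9,0,0,0,0],[255,1.1,3.9,0,0,0,0],[255,1.1,3.9,0,0,0,0],[255,1.1,3.9,0,0,0,0],[255,0.8,3,0,0,0,0]]]' 80;python3 -m inch '[[[255,0.3,1.5,0,0,0,0],[255,0,0,0,0,0,0],[255,0,0,0,0,0,0]]]'; python3 - <<'E'
from h import *
pose(); f=r.grab_frame("wrist"); crop(f,(0,0,560,420),1,"e1")
f=r.grab_frame("top"); crop(f,(235,140,335,250),6,"e2")
E
```

```text
clock: 5.18
tcp_pos: [0.5445, 0.0225, 0.1595]
orientation: [0.675, 1.465, -0.674]
contact_force: [0.1, -0.1, -1.5]
grip_width: 0.0134
clock: 5.43
tcp_pos: [0.547, 0.0346, 0.1593]
orientation: [0.674, 1.465, -0.675]
contact_force: [-0.2, -0.8, -1.9]
grip_width: 0.0134
t 5.43 tcp [0.547  0.0346 0.1593] x [-0.002 -0.    -1.   ] z [ 0.65  -0.76  -0.001] F [-0.2 -0.8 -1.9] g 0.0134
```

View pics/e1.png

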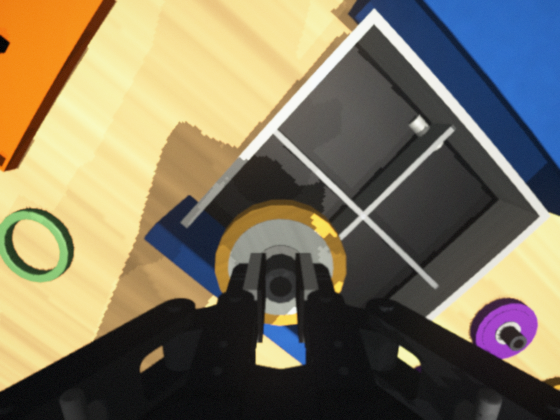

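View pics/e2.png

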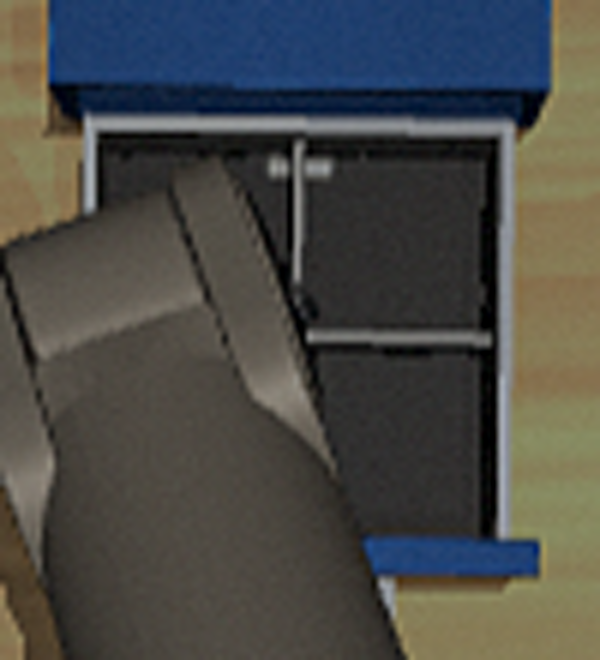

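```bash
python3 - <<'E'
from h import *
f=r.grab_frame("wrist"); print("cross",plane(f,(362,214),.05)); print("hub",plane(f,(280,285),.159-.006), "rim", plane(f,(281,263),.135))
E
python3 -m inch '[[[255,-0.2,0,-2,0,0,0],[255,0,0,-3,0,0,0],[255,0,0,-2.5,0,0,0],[255,0,0,-1.2,0,0,0],[255,0,0,-0.6,0,0,0],[255,0,0,0,0,0,0],[255,0,0,0,0,0,0]]]'
```

```text
cross [ 0.58620743 -0.01360989  0.05      ]
hub [0.54542846 0.03051692 0.153     ] rim [0.54754568 0.03172181 0.135     ]
clock: 6.17
tcp_pos: [0.5463, 0.0333, 0.068]
orientation: [0.677, 1.462, -0.676]
contact_force: [-0.0, 0.5, -2.2]
grip_width: 0.0133
```

```bash
python3 -m inch '[[[255,0,0,-0.5,0,0,0],[255,0,0,-0.4,0,0,0],[255,0,0,-0.3,0,0,0],[255,0,0,-0.2,0,0,0],[255,0,0,0,0,0,0],[255,0,0,0,0,0,0]]]'
```

```text
clock: 6.67
tcp_pos: [0.5456, 0.0337, 0.0533]
orientation: [0.676, 1.463, -0.676]
contact_force: [0.1, 0.6, -0.8]
grip_width: 0.0131
```

```bash
python3 -m inch '[[[255,0,0,-0.1,0,0,0],[255,0,0,-0.1,0,0,0],[255,0,0,0,0,0,0],[255,0,0,0,0,0,0]]]'
```

```text
clock: 7.0
tcp_pos: [0.5465, 0.0337, 0.0524]
orientation: [0.677, 1.461, -0.676]
contact_force: [-0.8, -0.3, 6.8]
grip_width: 0.0135
```

```bash
python3 -m inch '[[[200,0,0,0,0,0,0],[180,0,0,0,0,0,0],[160,0,0,0,0,0,0],[145,0,0,0,0,0,0],[145,0,0,0,0,0,0],[145,0,0,1,0,0,0],[145,0,0,3,0,0,0],[145,0,0,3,0,0,0],[145,0,0,3,0,0,0],[145,0,0,2,0,0,0],[145,0,0,0,0,0,0]]]' 60; python3 - <<'E'
from h import *
pose(); f=r.grab_frame("wrist"); crop(f,(0,0,560,420),1,"e3")
E
```

```text
clock: 7.92
tcp_pos: [0.5485, 0.0343, 0.1767]
orientation: [0.679, 1.456, -0.672]
contact_force: [0.8, 1.2, -0.4]
grip_width: 0.0371
t 7.92 tcp [0.5485 0.0343 0.1767] x [ 0.008  0.001 -1.   ] z [ 0.648 -0.762  0.005] F [ 0.8  1.2 -0.4] g 0.0371
```

View pics/e3.png

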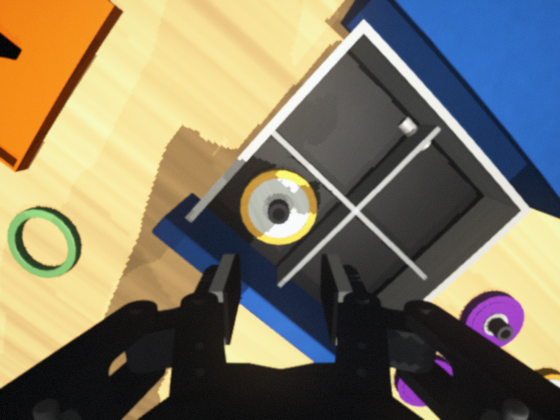

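```bash
python3 -m inch '[[[110,0,-2,0,0,0,0],[110,0.2,-3.9,0,0,0,0],[110,0.2,-3.9,0,0,0,0],[110,0.2,-3.9,0,0,0,0],[110,0.2,-3.9,0,0,0,0],[110,0.2,-3.9,0,0,0,0],[110,0.2,-3.9,0,0,0,0],[110,0.2,-3.9,0,0,0,0],[110,0.2,-3.9,0,0,0,0],[110,0.2,-3.5,0,0,0,0],[110,0,-2.0,0,0,0,0],[110,0,0,0,0,0,0]]]'; python3 - <<'E'
from h import *
pose(); f=r.grab_frame("wrist");
for c in blobs(f,(20,100,90),(38,255,255),(150,100,400,300),200):
    pass
for d in r.pinpoint(f,"wheel1"): print(d,plane(f,d["location"],0))
P=[proj(f,(.567,-.357,.03))]
crop(f,(0,0,560,420),1,"f1",P)
E
```

```text
clock: 8.97
tcp_pos: [0.561, -0.36, 0.1697]
orientation: [0.68, 1.462, -0.685]
contact_force: [-0.1, -0.4, -0.9]
grip_width: 0.0484
t 8.97 tcp [ 0.561  -0.36    0.1697] x [-0.003 -0.002 -1.   ] z [ 0.642 -0.767  0.   ] F [-0.1 -0.4 -0.9] g 0.0484
{'location': [175.3, 66.7], 'score': 0.9} [ 0.58931023 -0.22267228  0.        ]
{'location': [283.7, 187.2], 'score': 0.85} [ 0.56870753 -0.35786398  0.        ]
{'location': [433.2, 304.2], 'score': 0.82} [ 0.57406828 -0.55234352  0.        ]
{'location': [116.3, 152.0], 'score': 0.66} [ 0.49783976 -0.22291859  0.        ]
```

View pics/f1.png

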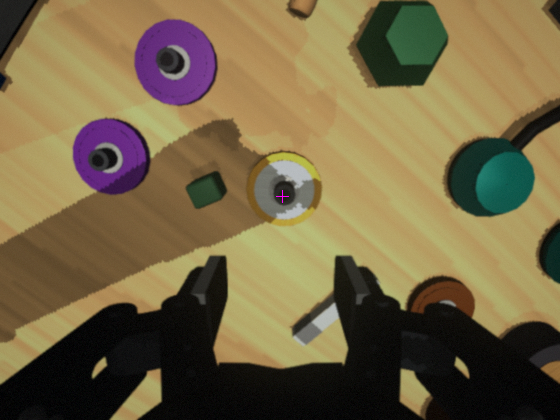

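```bash
python3 -m inch '[[[110,0.8,0.3,-2,0,0,0],[110,0,0,-4,0,0,0],[110,0,0,-4,0,0,0],[110,0,0,-2.2,0,0,0],[110,0,0,-0.8,0,0,0],[110,0,0,0,0,0,0],[110,0,0,0,0,0,0]]]'
```

```text
clock: 9.65
tcp_pos: [0.5725, -0.3493, 0.0421]
orientation: [0.676, 1.463, -0.675]
contact_force: [-1.0, -1.0, -0.3]
grip_width: 0.0485
```

```bash
python3 -m inch '[[[110,-0.3,-0.7,-0.6,0,0,0],[110,0,0,0,0,0,0],[110,0,0,0,0,0,0]]]'; python3 - <<'E'
from h import *
pose(); f=r.grab_frame("wrist"); crop(f,(140,120,420,330),2.8,"f2",[proj(f,(.569,-.356,.03))])
E
```

```text
clock: 9.9
tcp_pos: [0.5686, -0.3588, 0.0365]
orientation: [0.677, 1.461, -0.678]
contact_force: [0.1, -0.2, -0.1]
grip_width: 0.0489
t 9.9 tcp [ 0.5686 -0.3588  0.0365] x [ 0.001 -0.001 -1.   ] z [ 0.647 -0.763  0.002] F [ 0.1 -0.2 -0.1] g 0.0489
```

View pics/f2.png

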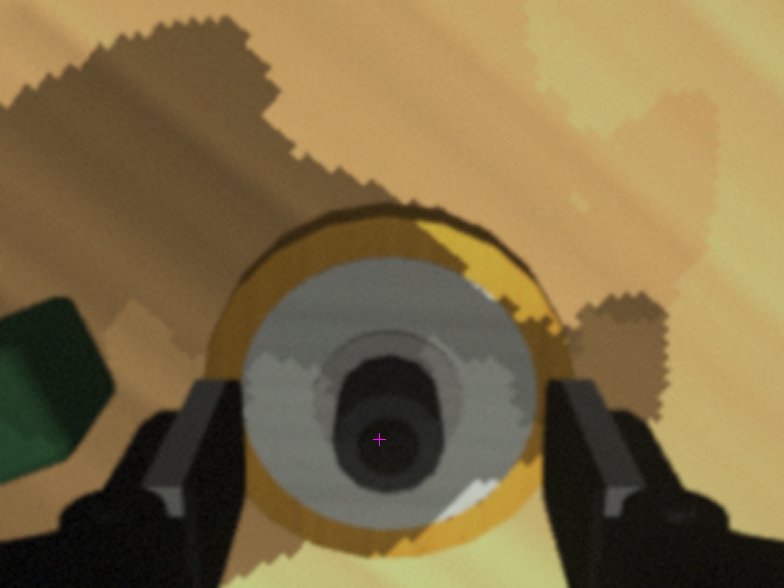

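```bash
python3 -m inch '[[[110,0.2,0.2,0,0,0,0],[255,0,0,0,0,0,0],[255,0,0,0,0,0,0],[255,0,0,0,0,0,0],[255,0,0,0,0,0,0],[255,0,0,0,0,0,0],[255,0,0,0,0,0,0]]]' 80; python3 -m inch '[[[255,0,0,1,0,0,0],[255,0,0,2,0,0,0],[255,0,0,2,0,0,0],[255,0,0,0,0,0,0],[255,0,0,0,0,0,0]]]'; python3 - <<'E'
from h import *
pose(); f=r.grab_frame("wrist"); crop(f,(0,0,560,420),1,"f3")
E
```

```text
clock: 10.53
tcp_pos: [0.571, -0.3551, 0.0359]
orientation: [0.676, 1.462, -0.676]
contact_force: [-1.3, 1.6, 4.8]
grip_width: 0.0133
clock: 10.95
tcp_pos: [0.5713, -0.3559, 0.0866]
orientation: [0.676, 1.46, -0.676]
contact_force: [-0.4, -0.6, -1.3]
grip_width: 0.0134
t 10.95 tcp [ 0.5713 -0.3559  0.0866] x [ 0.002 -0.001 -1.   ] z [ 0.648 -0.762  0.002] F [-0.4 -0.6 -1.3] g 0.0134
```

View pics/f3.png

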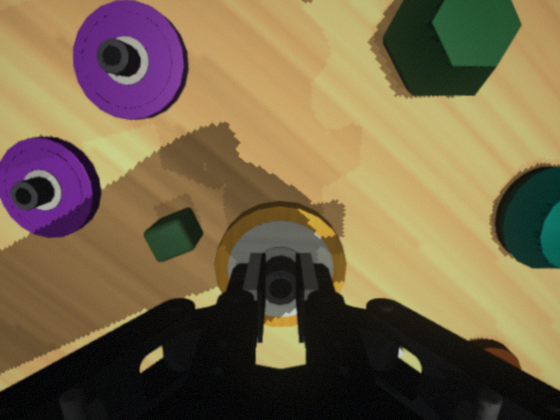

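```bash
python3 -m inch '[[[255,0,0,3,0,0,0],[255,0,0.5,3,0,0,0],[255,-0.2,2,2,0,0,0],[255,-0.4,3.9,0,0,0,0],[255,-0.4,3.9,0,0,0,0],[255,-0.4,3.9,0,0,0,0],[255,-0.4,3.9,0,0,0,0],[255,-0.4,3.9,0,0,0,0],[255,-0.4,3.9,0,0,0,0],[255,-0.3,2.6,0,0,0,0],[255,0,1.0,0,0,0,0],[255,0,0,0,0,0,0]]]'; python3 - <<'E'
from h import *
pose(); f=r.grab_frame("wrist"); crop(f,(0,0,560,420),1,"f4")
E
```

```text
clock: 12.0
tcp_pos: [0.5409, -0.0568, 0.1644]
orientation: [0.673, 1.467, -0.672]
contact_force: [0.5, -0.9, -1.6]
grip_width: 0.0135
t 12.0 tcp [ 0.5409 -0.0568  0.1644] x [-0.002  0.001 -1.   ] z [ 0.652 -0.758 -0.002] F [ 0.5 -0.9 -1.6] g 0.0135
```

View pics/f4.png

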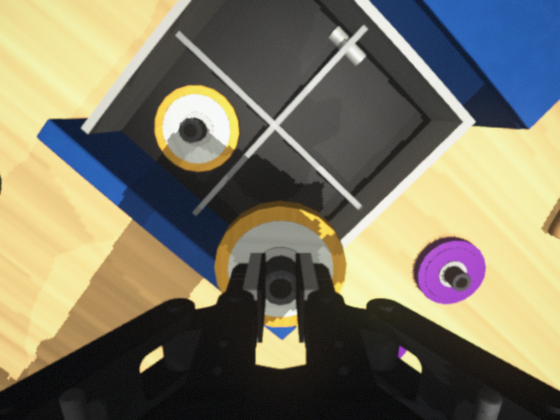

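Front-right well is empty below the held wheel; wheel A rests flat at (192,129). Lowering.

```bash
python3 -m inch '[[[255,0,0,-2,0,0,0],[255,0,0,-3,0,0,0],[255,0,0,-3,0,0,0],[255,0,0,-1.5,0,0,0],[255,0,0,-0.6,0,0,0],[255,0,0,-0.3,0,0,0],[255,0,0,0,0,0,0],[255,0,0,0,0,0,0]]]'
```

```text
clock: 12.72
tcp_pos: [0.5425, -0.0612, 0.0621]
orientation: [0.677, 1.461, -0.677]
contact_force: [0.5, 1.0, -1.2]
grip_width: 0.0134
```

```bash
python3 -m inch '[[[255,-0.1,0.4,-0.4,0,0,0],[255,0,0,-0.3,0,0,0],[255,0,0,-0.15,0,0,0],[255,0,0,-0.1,0,0,0],[255,0,0,0,0,0,0],[255,0,0,0,0,0,0]]]'
```

```text
clock: 13.22
tcp_pos: [0.5407, -0.0564, 0.0519]
orientation: [0.676, 1.463, -0.676]
contact_force: [-0.5, 0.0, -1.6]
grip_width: 0.0134
```

```bash
python3 -m inch '[[[255,0,0,-0.15,0,0,0],[255,0,0,0,0,0,0],[255,0,0,0,0,0,0]]]'
```

```text
clock: 13.47
tcp_pos: [0.5421, -0.0564, 0.0518]
orientation: [0.677, 1.46, -0.675]
contact_force: [-1.1, -1.0, 10.2]
grip_width: 0.0135
```

```bash
python3 -m inch '[[[200,0,0,0,0,0,0],[180,0,0,0,0,0,0],[160,0,0,0,0,0,0],[145,0,0,0,0,0,0],[145,0,0,0,0,0,0],[145,0,0,1,0,0,0],[145,0,0,3,0,0,0],[145,0,0,3,0,0,0],[145,0,0,3,0,0,0],[145,0,1,3,0,0,0],[145,0,3,0,0,0,7],[145,0,3.5,0,0,0,7]]]' 60; python3 -m inch '[[[145,0,3.5,0,0,0,7],[145,0,3.5,0,0,0,7],[145,0,3.5,0,0,0,7],[145,-0.4,3.5,0,0,0,7],[145,-0.8,3.5,0,0,0,7],[145,-0.8,3.5,0,0,0,2],[145,-0.8,3.5,0,0,0,0],[145,-0.8,3.5,0,0,0,0],[145,-0.8,1.3,0,0,0,0],[145,0,0,0,0,0,0]]]'; python3 - <<'E'
from h import *
pose(); f=r.grab_frame("wrist"); crop(f,(0,0,560,420),1,"g1")
for n,z in (("tray",0),("spanner_mid",.0045)):
  for d in r.pinpoint(f,n): print(d,plane(f,d["location"],z))
f=r.grab_frame("top"); crop(f,(90,120,340,290),3,"g2")
E
```

```text
clock: 14.47
tcp_pos: [0.5422, 0.0171, 0.1834]
orientation: [0.487, 1.51, -0.486]
contact_force: [0.1, 1.3, -0.3]
grip_width: 0.0369
clock: 15.3
tcp_pos: [0.4936, 0.317, 0.1813]
orientation: [-0.023, 1.571, 0.027]
contact_force: [0.0, -0.5, 0.2]
grip_width: 0.0364
t 15.3 tcp [0.4936 0.317  0.1813] x [-0.001  0.003 -1.   ] z [ 0.999  0.032 -0.001] F [ 0.  -0.5  0.2] g 0.0364
{'location': [286.4, 190.1], 'score': 0.95} [0.49991604 0.32017872 0.        ]
{'location': [319.6, 17.2], 'score': 0.93} [0.52194999 0.46825246 0.0045    ]
```

View pics/g1.png

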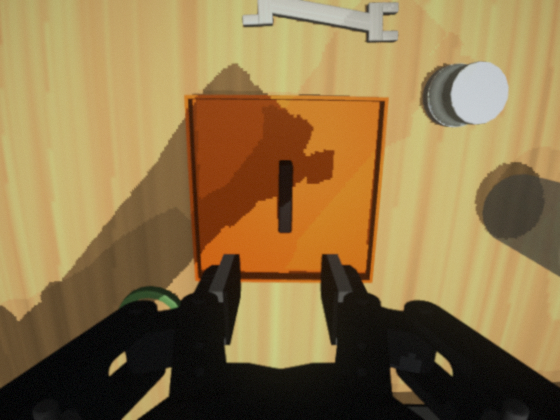

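View pics/g2.png

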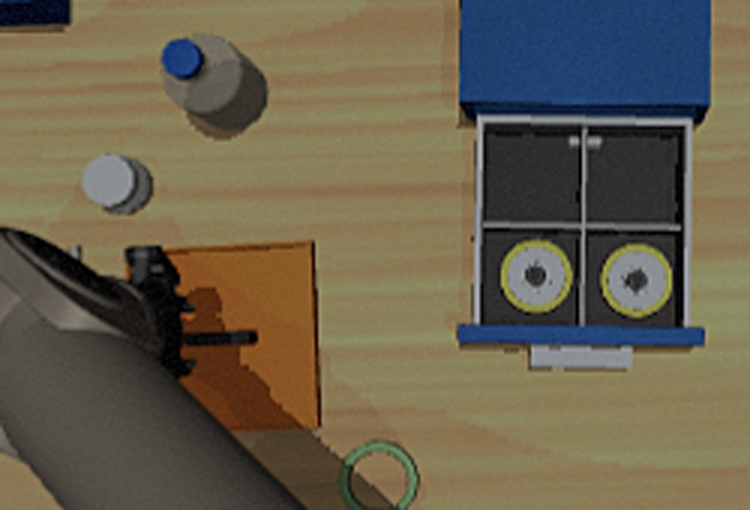

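```bash
python3 - <<'E'
from h import *
f=r.grab_frame("wrist")
for p in [(286,161),(286,232),(286,196)]: print(plane(f,p,.034))
for p in [(189,97),(388,99),(371,280),(197,278)]: print(plane(f,p,.018))
E
```

```text
[0.50220392 0.3439199  0.034     ]
[0.50385058 0.28308434 0.034     ]
[0.50298832 0.31479305 0.034     ]
[0.42108186 0.3932538  0.018     ]
[0.58563126 0.39556611 0.018     ]
[0.58685306 0.23063275 0.018     ]
[0.42075587 0.22905166 0.018     ]
```

```bash
python3 -m inch '[[[145,0.9,-0.25,-2,0,0,-0.7],[145,0,0,-4,0,0,0],[145,0,0,-4,0,0,0],[145,0,0,-3,0,0,0],[145,0,0,-1.5,0,0,0],[145,0,0,-0.5,0,0,0],[145,0,0,0,0,0,0],[145,0,0,0,0,0,0]]]' 60; python3 - <<'E'
from h import *
pose(); f=r.grab_frame("wrist"); crop(f,(0,0,560,420),1,"g3",[proj(f,(.5025,.3145,.034))])
E
```

```text
clock: 16.22
tcp_pos: [0.5066, 0.3089, 0.0312]
orientation: [-0.008, 1.57, 0.009]
contact_force: [1.3, -0.2, 0.7]
grip_width: 0.0366
t 16.22 tcp [0.5066 0.3089 0.0312] x [ 0.001  0.    -1.   ] z [1.    0.011 0.001] F [ 1.3 -0.2  0.7] g 0.0366
```

View pics/g3.png

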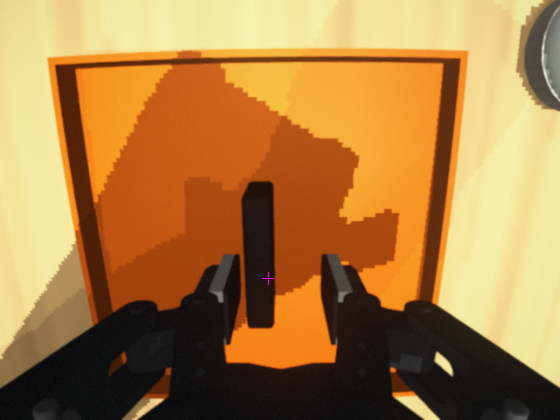

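```bash
python3 - <<'E'
from h import *
f=r.grab_frame("wrist")
for p in [(260,186),(261,325),(260.5,256)]: print(plane(f,p,.034))
crop(f,(180,160,340,340),4,"g4")
E
```

```text
[0.49954973 0.35289892 0.034     ]
[0.49961994 0.29190965 0.034     ]
[0.49960747 0.32421452 0.034     ]
```

View pics/g4.png

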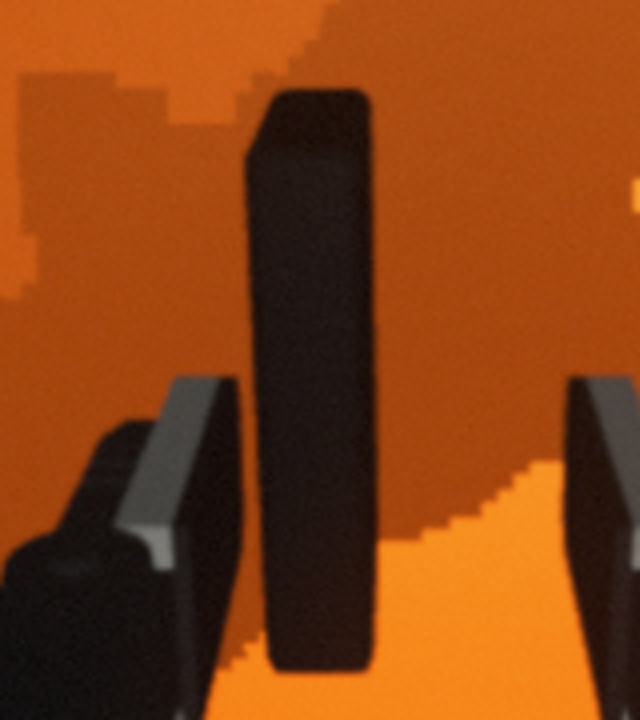

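```bash
python3 - <<'E'
from h import *
f=r.grab_frame("wrist")
for p in [(256,199),(260,327)]: print(plane(f,p,.034))
E
python3 -m inch '[[[145,-0.8,0.8,-0.4,0,0,0],[145,0,0,0,0,0,0],[145,0,0,0,0,0,0]]]'; python3 - <<'E'
from h import *
pose(); f=r.grab_frame("wrist"); crop(f,(180,160,390,340),3.6,"g5")
E
```

```text
[0.49799862 0.34795711 0.034     ]
[0.49920144 0.29094988 0.034     ]
clock: 16.62
tcp_pos: [0.4967, 0.3183, 0.0266]
orientation: [-0.011, 1.571, 0.012]
contact_force: [0.0, 0.2, -0.3]
grip_width: 0.0368
t 16.62 tcp [0.4967 0.3183 0.0266] x [-0.     0.001 -1.   ] z [ 1.     0.014 -0.   ] F [ 0.   0.2 -0.3] g 0.0368
```

View pics/g5.png

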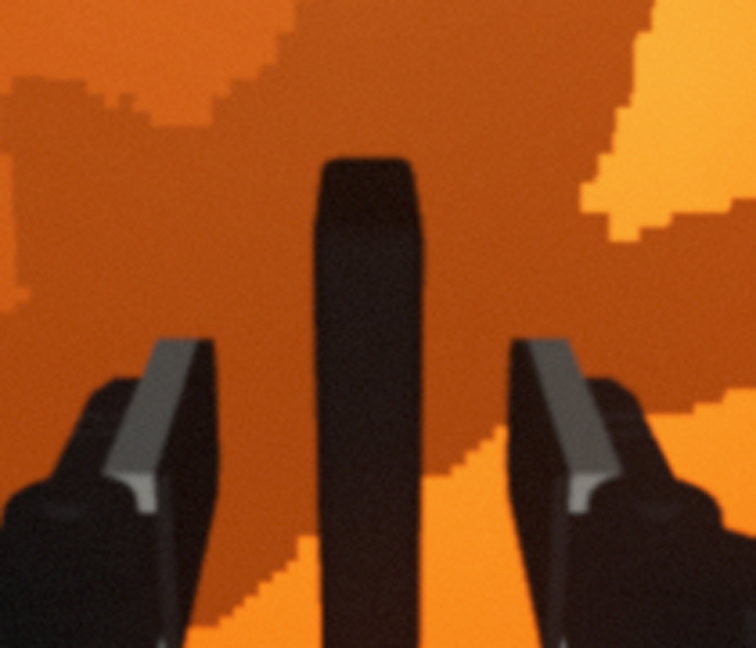

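Centred. Close and lift.

```bash
python3 -m inch '[[[255,0,0,0,0,0,0],[255,0,0,0,0,0,0],[255,0,0,0,0,0,0],[255,0,0,0,0,0,0],[255,0,0,0,0,0,0],[255,0,0,0,0,0,0]]]' 110; python3 -m inch '[[[255,0,0,0.5,0,0,0],[255,0,0,1,0,0,0],[255,0,0,2,0,0,0],[255,0,0,3,0,0,0],[255,0,0,3.5,0,0,0],[255,0,0,2,0,0,0],[255,0,0,1,0,0,0],[255,0,0,0,0,0,0],[255,0,0,0,0,0,0]]]'; python3 - <<'E'
from h import *
pose(); f=r.grab_frame("wrist"); crop(f,(0,0,560,420),1,"g6")
f=r.grab_frame("side"); crop(f,(120,60,420,280),2.5,"g7")
E
```

```text
clock: 17.17
tcp_pos: [0.4979, 0.3171, 0.0267]
orientation: [-0.009, 1.57, 0.009]
contact_force: [-0.8, -0.6, 5.9]
grip_width: 0.0094
clock: 17.92
tcp_pos: [0.4974, 0.3166, 0.1559]
orientation: [-0.01, 1.571, 0.009]
contact_force: [0.1, -0.1, -2.8]
grip_width: 0.0097
t 17.92 tcp [0.4974 0.3166 0.1559] x [-0.    -0.001 -1.   ] z [ 1.     0.012 -0.   ] F [ 0.1 -0.1 -2.8] g 0.0097
```

View pics/g6.png

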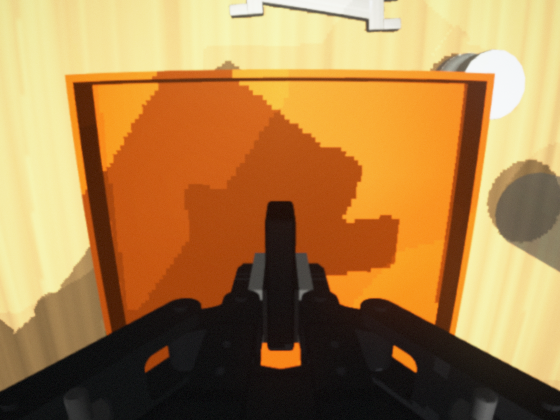

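View pics/g7.png

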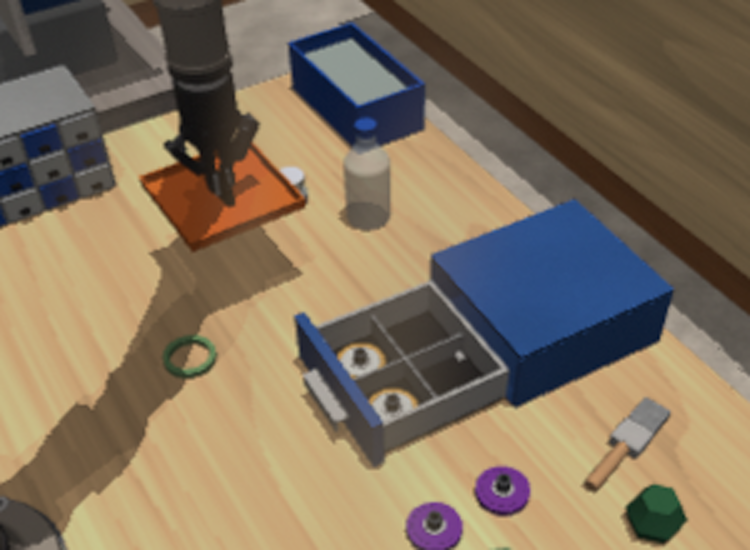

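```bash
python3 - <<'E'
from h import *
p,Rm=pose(); f=r.grab_frame("wrist"); z=p[2]-.0087
g=f["frame"].astype(int)
crop(f,(50,50,270,200),3.6,"g8"); crop(f,(310,50,530,200),3.6,"g9")
for q in [(67,74.5),(493,73.5)]: print(plane(f,q,z)-p)
E
```

```text
t 18.02 tcp [0.4967 0.3162 0.1545] x [-0.003 -0.002 -1.   ] z [ 1.     0.012 -0.003] F [ 0.1  0.7 -2.5] g 0.0097
[-0.08430564  0.08552393 -0.0087    ]
[ 0.08323468  0.08788585 -0.0087    ]
```

View pics/g8.png

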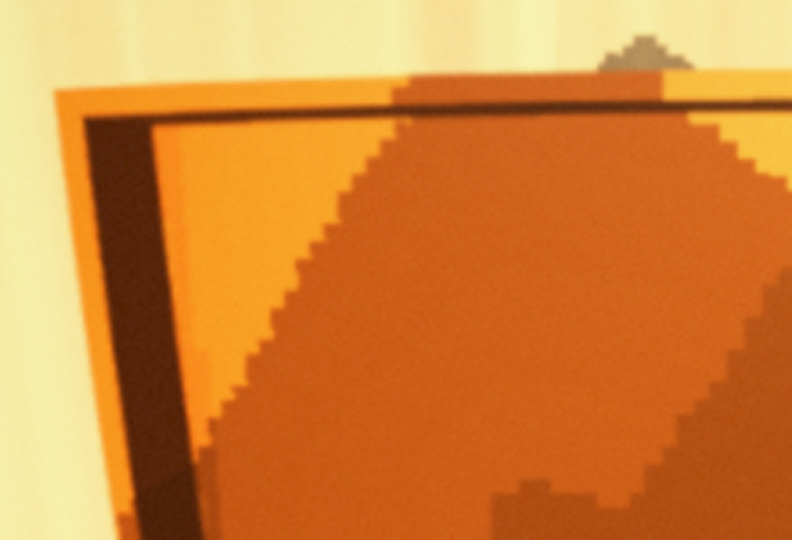

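View pics/g9.png

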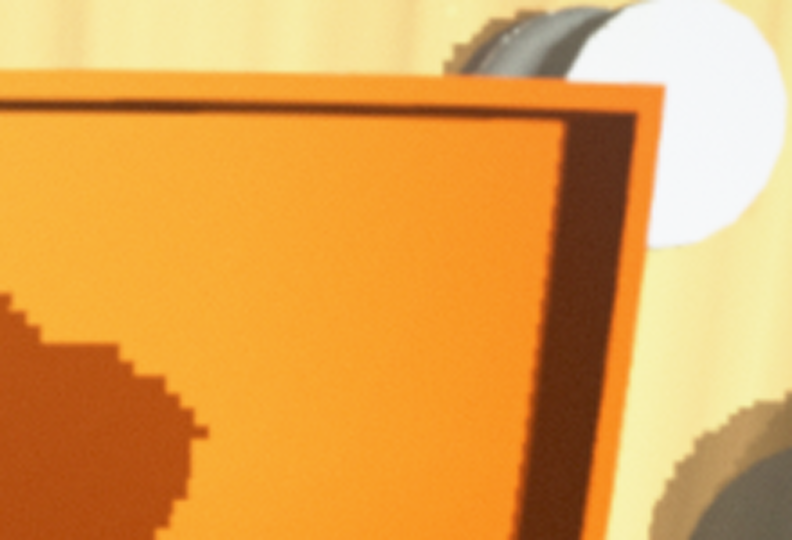

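```bash
python3 -m inch '[[[255,0,0,0.5,0,0,-3],[255,0.5,-1,0,0,0,-7],[255,0.7,-2,0,0,0,-7],[255,0.7,-2.7,0,0,0,-7],[255,0.7,-2.7,0,0,0,-7],[255,0.7,-2.7,0,0,0,-7],[255,0.7,-2.7,0,0,0,-7],[255,0.7,-2.7,0,0,0,-7],[255,0.7,-2.7,0,0,0,-7],[255,0.7,-2.7,0,0,0,-7],[255,0.7,-2.7,0,0,0,-7],[255,0.7,-2.7,0,0,0,-7]]]'; python3 -m inch '[[[255,0.6,-2.7,0,0,0,-7],[255,0.5,-2.0,0,0,0,-5],[255,0,-0.9,0,0,0,-1],[255,0,0,0,0,0,0],[255,0,0,0,0,0,0]]]'; python3 - <<'E'
from h import *
p,Rm=pose(); print("jaw",np.degrees(np.arctan2(Rm[1,2],Rm[0,2])))
f=r.grab_frame("wrist"); crop(f,(0,0,560,420),1,"h1")
f=r.grab_frame("side"); crop(f,(200,120,400,260),3.8,"h2")
E
```

```text
clock: 19.07
tcp_pos: [0.5719, 0.0427, 0.1598]
orientation: [1.074, 1.291, -1.077]
contact_force: [0.7, -0.1, -3.1]
grip_width: 0.0097
clock: 19.48
tcp_pos: [0.5829, -0.011, 0.1603]
orientation: [1.237, 1.193, -1.238]
contact_force: [0.2, 1.3, -2.2]
grip_width: 0.0095
t 19.48 tcp [ 0.5829 -0.011   0.1603] x [-0.002  0.001 -1.   ] z [-0.038 -0.999 -0.   ] F [ 0.2  1.3 -2.2] g 0.0095
jaw -92.17815082582969
```

View pics/h1.png

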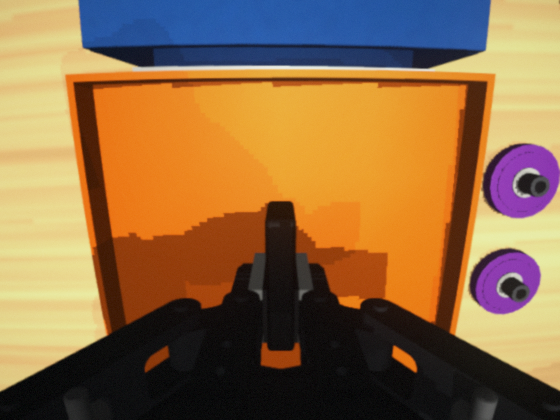

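View pics/h2.png

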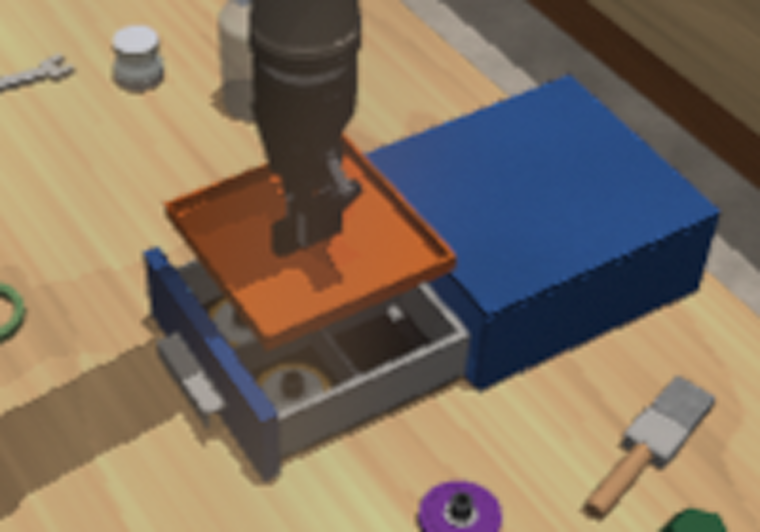

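```bash
python3 -m inch '[[[255,0,0,-2,0,0,0],[255,0,0,-1.7,0,0,0],[255,0,0,-0.5,0,0,0],[255,0,0,0,0,0,0],[255,0,0,0,0,0,0]]]'; python3 - <<'E'
from h import *
p,Rm=pose(); print("jaw",np.degrees(np.arctan2(Rm[1,2],Rm[0,2])))
f=r.grab_frame("wrist"); crop(f,(40,0,540,120),1.6,"h3")
f=r.grab_frame("top"); crop(f,(235,140,335,250),6,"h4")
f=r.grab_frame("side"); crop(f,(230,140,350,250),6,"h5")
E
```

```text
clock: 20.0
tcp_pos: [0.5837, -0.0107, 0.1195]
orientation: [1.238, 1.191, -1.237]
contact_force: [0.9, -0.1, -3.1]
grip_width: 0.0094
t 20.0 tcp [ 0.5837 -0.0107  0.1195] x [-0.  0. -1.] z [-0.038 -0.999 -0.   ] F [ 0.9 -0.1 -3.1] g 0.0094
jaw -92.20613841641959
```

View pics/h3.png

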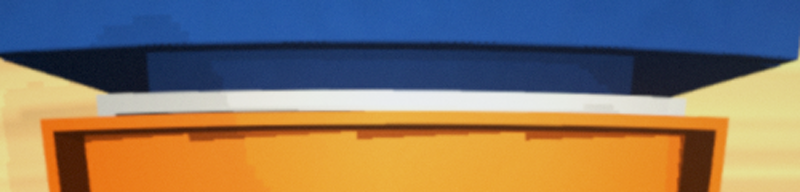

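View pics/h4.png

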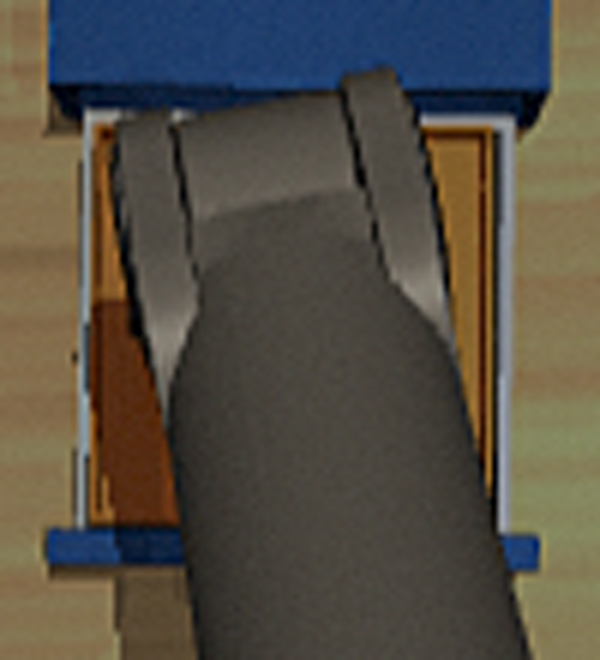

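View pics/h5.png

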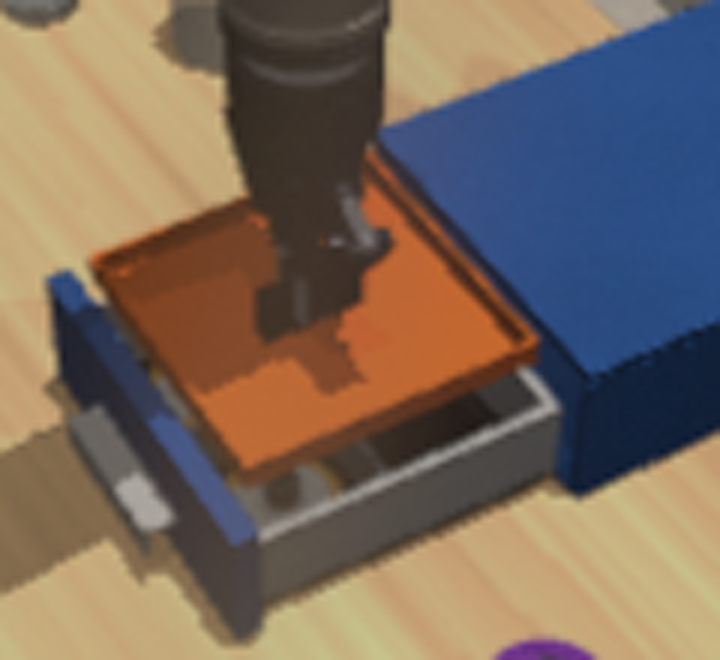

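```bash
python3 - <<'E'
from h import *
p,Rm=pose(); f=r.grab_frame("wrist")
c=lambda x,y:(40+x/1.6-.3,y/1.6-.3)
A=[plane(f,c(97,94),.066),plane(f,c(686,97),.066)]
T=[plane(f,c(41,119.5),p[2]-.0087),plane(f,c(727,117.5),p[2]-.0087)]
K=[plane(f,c(-4,55),.1),plane(f,c(798,60),.1)]
for n,q in(("wall",A),("tray",T)):
    m=(q[0]+q[1])/2; d=q[1]-q[0]; print(n,q,m,np.linalg.norm(d),np.degrees(np.arctan2(d[0],-d[1])))
    # offsets along drawer axes
# top camera
f=r.grab_frame("top"); c=lambda x,y:(235+x/6-.5,140+y/6-.5)
for pt in [(86,118),(514,122)]: print("top wall",plane(f,c(*pt),.066))
for pt in [(94,124),(494,129)]: print("top tray",plane(f,c(*pt),p[2]-.0087))
E
```

```text
t 20.15 tcp [ 0.5844 -0.0115  0.1204] x [ 0.002  0.    -1.   ] z [-0.04  -0.999 -0.   ] F [ 0.9  0.2 -2. ] g 0.0099
wall [array([0.68822053, 0.0777174 , 0.066     ]), array([ 0.67993977, -0.1123811 ,  0.066     ])] [ 0.68408015 -0.01733185  0.066     ] 0.19027877402372975 -2.4942469089199144
tray [array([0.67496452, 0.07012337, 0.11171395]), array([ 0.66872794, -0.09882089,  0.11171395])] [ 0.67184623 -0.01434876  0.11171395] 0.16905932994114478 -2.1141147407766767
top wall [0.68352419 0.07790714 0.066     ]
top wall [ 0.6763316  -0.11041257  0.066     ]
top tray [0.67335886 0.07099315 0.11171395]
top tray [ 0.66634071 -0.09858774  0.11171395]
```

```bash
python3 -m inch '[[[255,0.08,-0.27,0,0,0,-0.2],[255,0,0,0,0,0,0],[255,0,0,-0.5,0,0,0],[255,0,0,-0.5,0,0,0],[255,0,0,-0.5,0,0,0],[255,0,0,-0.4,0,0,0],[255,0,0,0,0,0,0],[255,0,0,0,0,0,0]]]'; python3 - <<'E'
from h import *
p,Rm=pose(); f=r.grab_frame("wrist"); crop(f,(40,0,540,120),1.6,"i3")
f=r.grab_frame("top"); crop(f,(235,140,335,250),6,"i4")
f=r.grab_frame("side"); crop(f,(230,140,350,250),6,"i5")
E
```

```text
clock: 20.92
tcp_pos: [0.5841, -0.0145, 0.0998]
orientation: [1.241, 1.189, -1.242]
contact_force: [-0.1, 0.5, -2.4]
grip_width: 0.0098
t 20.92 tcp [ 0.5841 -0.0145  0.0998] x [-0.001 -0.    -1.   ] z [-0.044 -0.999  0.   ] F [-0.1  0.5 -2.4] g 0.0098
```

View pics/i3.png

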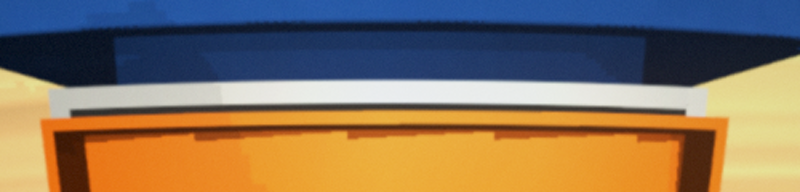

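View pics/i4.png

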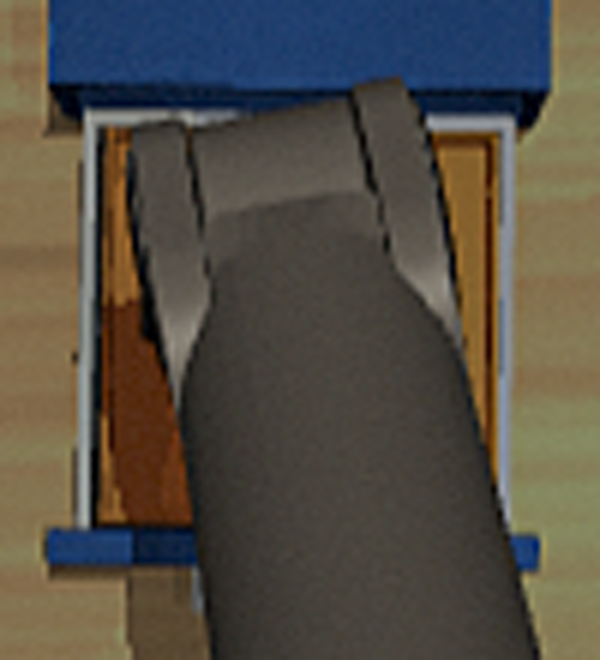

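View pics/i5.png

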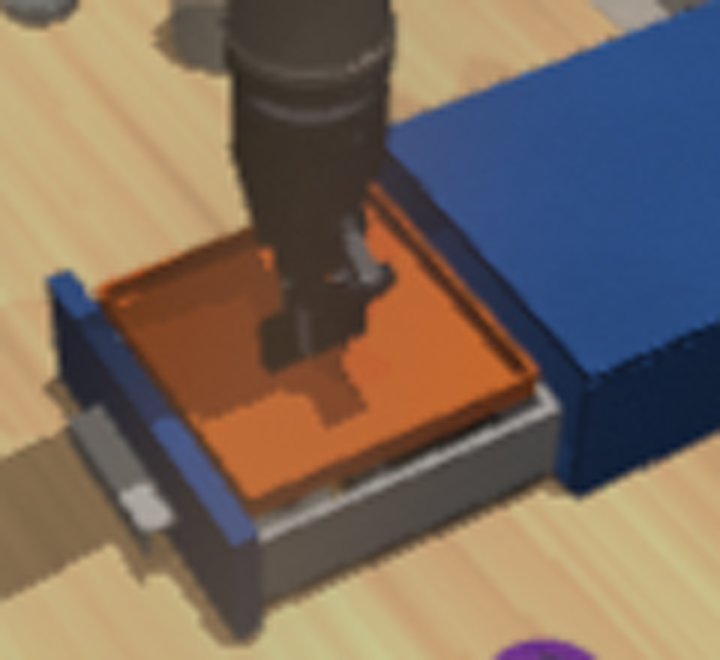

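```bash
python3 - <<'E'
from h import *
p,Rm=pose(); f=r.grab_frame("wrist")
c=lambda x,y:(40+x/1.6-.3,y/1.6-.3)
for n,q in(("wallin",[plane(f,c(71,110),.066),plane(f,c(686,109),.066)]),("wallout",[plane(f,c(50,92),.066),plane(f,c(706,91),.066)]),("tray",[plane(f,c(41,119.5),p[2]-.0087),plane(f,c(727,117.5),p[2]-.0087)])):
    m=(q[0]+q[1])/2; d=q[1]-q[0]; print(n,m,np.linalg.norm(d),np.degrees(np.arctan2(d[0],-d[1])))
E
```

```text
t 21.07 tcp [ 0.5846 -0.0145  0.1005] x [ 0.  0. -1.] z [-0.044 -0.999 -0.   ] F [-0. -1. -2.] g 0.0097
wallin [ 0.67742324 -0.01625853  0.066     ] 0.17813880821729614 -2.4567916892930133
wallout [ 0.68265485 -0.01631346  0.066     ] 0.18952908516653547 -2.4741263132941005
tray [ 0.67202235 -0.01774788  0.09177351] 0.16890622618129253 -2.3428390224861464
```

```bash
python3 -m inch '[[[255,0.12,0.13,0,0,0,0],[255,0,0,0,0,0,0],[255,0,0,-0.4,0,0,0],[255,0,0,-0.4,0,0,0],[255,0,0,-0.4,0,0,0],[255,0,0,-0.3,0,0,0],[255,0,0,0,0,0,0],[255,0,0,0,0,0,0]]]'; python3 - <<'E'
from h import *
p,Rm=pose(); f=r.grab_frame("wrist"); crop(f,(40,0,540,120),1.6,"j3")
E
```

```text
clock: 21.78
tcp_pos: [0.5854, -0.0133, 0.0849]
orientation: [1.241, 1.189, -1.242]
contact_force: [0.6, 0.0, -2.4]
grip_width: 0.0098
t 21.78 tcp [ 0.5854 -0.0133  0.0849] x [-0.001 -0.    -1.   ] z [-0.044 -0.999  0.   ] F [ 0.6  0.  -2.4] g 0.0098
```

View pics/j3.png

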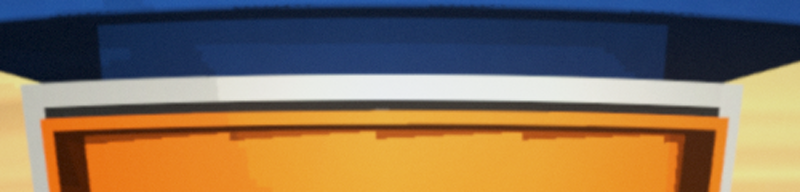

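```bash
python3 -m inch '[[[255,0,0,-0.3,0,0,0],[255,0,0,-0.2,0,0,0],[255,0,0,-0.15,0,0,0],[255,0,0,0,0,0,0],[255,0,0,0,0,0,0]]]';  python3 -m inch '[[[255,0,0,-0.1,0,0,0],[255,0,0,-0.1,0,0,0],[255,0,0,0,0,0,0]]]'
```

```text
clock: 22.25
tcp_pos: [0.5855, -0.0132, 0.0787]
orientation: [1.241, 1.188, -1.242]
contact_force: [-0.4, -0.0, -2.5]
grip_width: 0.0099
clock: 22.5
tcp_pos: [0.5857, -0.0132, 0.0767]
orientation: [1.241, 1.188, -1.241]
contact_force: [0.9, -0.1, -2.1]
grip_width: 0.0091
```

```bash
python3 -m inch '[[[255,0,0,-0.1,0,0,0],[255,0,0,-0.1,0,0,0],[255,0,0,0,0,0,0],[255,0,0,0,0,0,0]]]'
```

```text
clock: 22.83
tcp_pos: [0.5872, -0.0133, 0.0767]
orientation: [1.243, 1.186, -1.239]
contact_force: [-1.0, -1.0, 9.1]
grip_width: 0.0093
```

Seated at expected height. Release and look.

```bash
python3 -m inch '[[[220,0,0,0,0,0,0],[190,0,0,0,0,0,0],[170,0,0,0,0,0,0],[155,0,0,0,0,0,0],[145,0,0,0,0,0,0],[145,0,0,1,0,0,0],[145,0,0,3,0,0,0],[145,0,0,3,0,0,0],[145,0,0,3,0,0,0],[145,0,0,0,0,0,0]]]' 60; python3 - <<'E'
from h import *
p,Rm=pose(); f=r.grab_frame("wrist"); crop(f,(0,0,560,420),1,"k1")
f=r.grab_frame("side"); crop(f,(220,120,370,250),5,"k2")
E
```

```text
clock: 23.67
tcp_pos: [0.5893, -0.013, 0.1816]
orientation: [1.247, 1.181, -1.234]
contact_force: [1.4, -0.5, 0.7]
grip_width: 0.0371
t 23.67 tcp [ 0.5893 -0.013   0.1816] x [ 0.01   0.001 -1.   ] z [-0.044 -0.999 -0.001] F [ 1.4 -0.5  0.7] g 0.0371
```

View pics/k1.png

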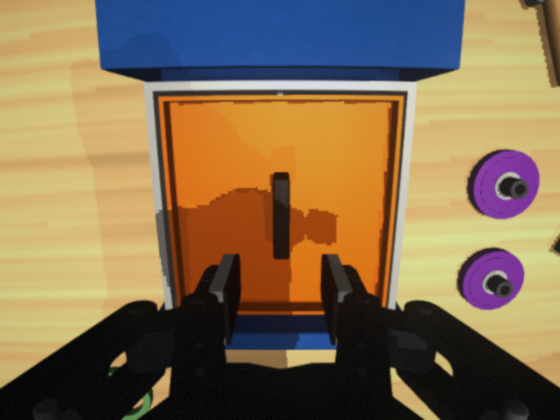

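View pics/k2.png

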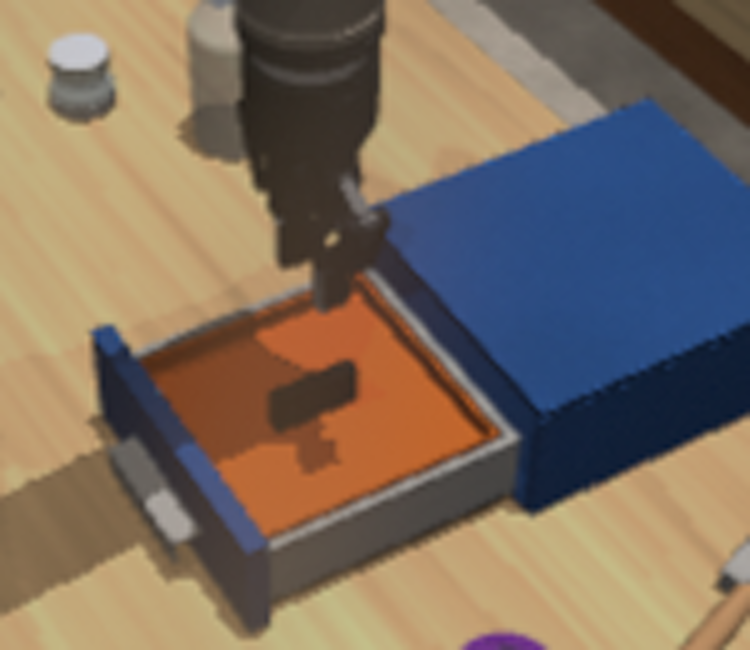

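```bash
python3 -m inch '[[[145,-0.3,-2,0,0,0,0],[145,-0.7,-3.9,0,0,0,0],[145,-0.7,-3.9,0,0,0,0],[145,-0.7,-3.9,0,0,0,0],[145,-0.7,-3.9,0,0,0,0],[145,-0.7,-3.9,0,0,0,0],[145,-0.7,-3.9,0,0,0,0],[145,-0.7,-3.9,0,0,0,0],[145,-0.7,-3.9,0,0,0,0],[145,-0.7,-3.9,0,0,0,0],[145,-0.7,-3.9,0,0,0,0],[145,-0.5,-2.9,0,0,0,0]]]';python3 -m inch '[[[145,0,-1.5,0,0,0,0],[145,0,0,0,0,0,0],[145,0,0,0,0,0,0]]]'; python3 - <<'E'
from h import *
p,Rm=pose(); print("jaw",np.degrees(np.arctan2(Rm[1,2],Rm[0,2])))
f=r.grab_frame("wrist"); crop(f,(0,0,560,420),1,"l1")
for d in r.pinpoint(f,"stick_mid"): print(d,plane(f,d["location"],.008))
E
```

```text
clock: 24.77
tcp_pos: [0.505, -0.4558, 0.1734]
orientation: [1.242, 1.189, -1.246]
contact_force: [0.1, -0.7, -0.7]
grip_width: 0.0367
clock: 25.02
tcp_pos: [0.5066, -0.4673, 0.1732]
orientation: [1.243, 1.19, -1.243]
contact_force: [0.5, 0.1, -0.8]
grip_width: 0.0368
t 25.02 tcp [ 0.5066 -0.4673  0.1732] x [-0.002  0.002 -1.   ] z [-0.046 -0.999 -0.002] F [ 0.5  0.1 -0.8] g 0.0368
jaw -92.61331870140656
{'location': [285.7, 194.4], 'score': 0.96} [ 0.50831096 -0.4716182   0.008     ]
```

View pics/l1.png

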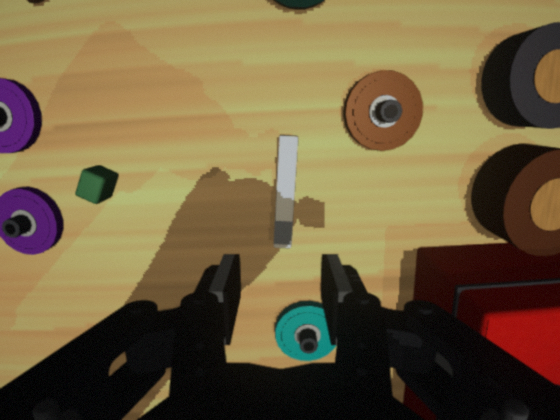

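```bash
python3 -m inch '[[[145,0.4,-0.4,-2,0,0,-2.4],[145,0,0,-4,0,0,0],[145,0,0,-4,0,0,0],[145,0,0,-3,0,0,0],[145,0,0,-1,0,0,0],[145,0,0,0,0,0,0],[145,0,0,0,0,0,0]]]'; python3 - <<'E'
from h import *
p,Rm=pose(); print("jaw",np.degrees(np.arctan2(Rm[1,2],Rm[0,2])))
f=r.grab_frame("wrist"); crop(f,(0,0,560,420),1,"l2")
E
```

```text
clock: 25.7
tcp_pos: [0.5127, -0.4706, 0.0357]
orientation: [1.271, 1.168, -1.271]
contact_force: [0.0, 0.1, 0.2]
grip_width: 0.0368
t 25.7 tcp [ 0.5127 -0.4706  0.0357] x [ 0.001 -0.    -1.   ] z [-0.084 -0.996 -0.   ] F [0.  0.1 0.2] g 0.0368
jaw -94.83939918401674
```

View pics/l2.png

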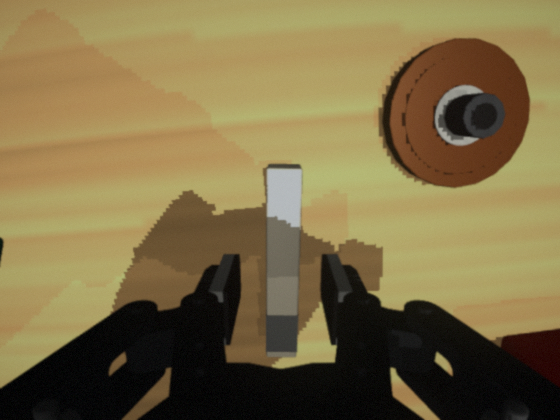

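```bash
python3 -m inch '[[[145,0,0,-1,0,0,0],[145,0,0,-0.6,0,0,0],[145,0,0,0,0,0,0],[255,0,0,0,0,0,0],[255,0,0,0,0,0,0],[255,0,0,0,0,0,0],[255,0,0,0,0,0,0],[255,0,0,0,0,0,0],[255,0,0,0,0,0,0]]]' 60;  python3 -m inch '[[[255,0,0,0.5,0,0,0],[255,0,0,1.5,0,0,0],[255,0,0,3,0,0,0],[255,0,0,0,0,0,0],[255,0,0,0,0,0,0]]]'; python3 - <<'E'
from h import *
p,Rm=pose()
f=r.grab_frame("wrist"); crop(f,(0,0,560,420),1,"l3")
E
```

```text
clock: 26.5
tcp_pos: [0.5119, -0.4716, 0.0194]
orientation: [1.272, 1.166, -1.272]
contact_force: [-1.1, 1.7, 3.8]
grip_width: 0.0139
clock: 26.92
tcp_pos: [0.513, -0.4724, 0.0719]
orientation: [1.272, 1.162, -1.271]
contact_force: [0.6, -0.7, 0.3]
grip_width: 0.0139
t 26.92 tcp [ 0.513  -0.4724  0.0719] x [ 0.004 -0.003 -1.   ] z [-0.086 -0.996  0.003] F [ 0.6 -0.7  0.3] g 0.0139
```

```bash
python3 - <<'E'
from h import *
f=r.grab_frame("wrist"); hsv=cv2.cvtColor(f["frame"],cv2.COLOR_BGR2HSV)
m=cv2.inRange(hsv,np.array((0,0,85)),np.array((180,70,255)))
n,l,s,c=cv2.connectedComponentsWithStats(m)
for i in range(1,n):
    if s[i,4]>200: print(s[i],c[i].round(1))
for d in r.look_for(f,"stick")+r.pinpoint(f,"stick_mid"): print(d)
print(f["frame"][170:360:10,284].tolist())
E
python3 -m inch '[[[255,0,0,3,0,0,0],[255,0,0,3,0,0,2.4],[255,0.2,1.5,3,0,0,0],[255,0.7,3.6,0.3,0,0,0],[255,0.7,3.9,0,0,0,0],[255,0.7,3.9,0,0,0,0],[255,0.7,3.9,0,0,0,0],[255,0.7,3.9,0,0,0,0],[255,0.7,3.9,0,0,0,0],[255,0.7,3.9,0,0,0,0],[255,0.7,3.9,0,0,0,0],[255,0.7,3.5,0,0,0,0]]]'; python3 -m inch '[[[255,0.7,3.0,0,0,0,0],[255,0.5,2.0,0,0,0,0],[255,0,0.7,0,0,0,0],[255,0,0,0,0,0,0],[255,0,0,0,0,0,0]]]'; python3 - <<'E'
from h import *
p,Rm=pose(); print("jaw",np.degrees(np.arctan2(Rm[1,2],Rm[0,2])))
f=r.grab_frame("wrist")
for d in r.look_for(f,"stick")+r.pinpoint(f,"stick_mid"): print(d)
for d in r.pinpoint(f,"tray"): print("tray",d,plane(f,d["location"],.05))
E
```

```text
[404  89  42  50 633] [420. 113.]
[ 261  171   40  163 5811] [280.3 248.3]
{'location': [281.0, 258.7], 'score': 0.79}
{'location': [280.3, 280.5], 'score': 0.79}
[[55, 65, 70], [186, 182, 179], [187, 185, 179], [188, 185, 180], [186, 183, 179], [187, 186, 181], [163, 165, 162], [92, 107, 111], [92, 107, 112], [88, 103, 109], [88, 103, 108], [89, 102, 108], [88, 101, 107], [100, 113, 120], [103, 118, 124], [100, 115, 121], [100, 117, 121], [53, 57, 56], [52, 53, 54]]
clock: 28.12
tcp_pos: [0.5761, -0.1094, 0.161]
orientation: [1.24, 1.19, -1.242]
contact_force: [0.2, 0.9, -1.1]
grip_width: 0.0141
clock: 28.53
tcp_pos: [0.5879, -0.0564, 0.1612]
orientation: [1.24, 1.188, -1.243]
contact_force: [0.9, -0.6, -1.9]
grip_width: 0.0147
t 28.53 tcp [ 0.5879 -0.0564  0.1612] x [-0.002 -0.001 -1.   ] z [-0.044 -0.999  0.001] F [ 0.9 -0.6 -1.9] g 0.0147
jaw -92.54265108621037
{'location': [281.9, 258.7], 'score': 0.65}
{'location': [283.6, 278.1], 'score': 0.93}
tray {'location': [223.4, 214.0], 'score': 0.92} [ 0.58958965 -0.01417187  0.05      ]
```

```bash
python3 -m inch '[[[255,0,0,-2,0,0,0],[255,0,0,-3,0,0,0],[255,0,0,-1.6,0,0,0],[255,0,0,-0.7,0,0,0],[255,0,0,-0.3,0,0,0],[255,0,0,0,0,0,0],[255,0,0,0,0,0,0]]]'
```

```text
clock: 29.32
tcp_pos: [0.5894, -0.0556, 0.0868]
orientation: [1.243, 1.187, -1.241]
contact_force: [0.2, -0.1, -0.0]
grip_width: 0.0143
```

```bash
python3 -m inch '[[[255,-0.1,0,-0.5,0,0,0],[255,0,0,-0.4,0,0,0],[255,0,0,-0.2,0,0,0],[255,0,0,0,0,0,0],[255,0,0,0,0,0,0]]]'; python3 -m inch '[[[255,0,0,-0.1,0,0,0],[255,0,0,-0.1,0,0,0],[255,0,0,0,0,0,0],[255,0,0,0,0,0,0]]]'
```

```text
clock: 29.73
tcp_pos: [0.5876, -0.0552, 0.0748]
orientation: [1.241, 1.188, -1.242]
contact_force: [0.0, 0.2, -0.3]
grip_width: 0.014
clock: 30.07
tcp_pos: [0.5876, -0.0552, 0.0728]
orientation: [1.241, 1.188, -1.241]
contact_force: [-0.1, -0.2, -0.1]
grip_width: 0.0143
```

```bash
python3 -m inch '[[[255,0,0,-0.1,0,0,0],[255,0,0,-0.1,0,0,0],[255,0,0,0,0,0,0],[255,0,0,0,0,0,0]]]'
```

```text
clock: 30.4
tcp_pos: [0.5888, -0.0553, 0.0722]
orientation: [1.243, 1.186, -1.24]
contact_force: [-0.7, 0.3, 8.6]
grip_width: 0.0139
```

```bash
python3 -m inch '[[[220,0,0,0,0,0,0],[190,0,0,0,0,0,0],[170,0,0,0,0,0,0],[155,0,0,0,0,0,0],[145,0,0,0,0,0,0],[145,0,0,1,0,0,0],[145,0,0,3,0,0,0],[145,0,0,3,0,0,0],[145,0,0.5,3,0,0,0],[145,-0.3,2,0,0,0,0],[145,-0.5,3.9,0,0,0,0],[145,-0.5,3.9,0,0,0,0]]]' 60; python3 - <<'E'
from h import *
p,Rm=pose(); 
f=r.grab_frame("wrist")
for d in r.look_for(f,"stick")+r.pinpoint(f,"stick_mid"): print(d,plane(f,d["location"],.061))
for d in r.pinpoint(f,"tray"): print("tray",d,plane(f,d["location"],.05))
E
python3 -m inch '[[[145,-0.5,3.9,0,0,0,0],[145,-0.5,3.9,0,0,0,0],[145,-0.5,3.9,0,0,0,0],[145,-0.5,3.9,0,0,0,0],[145,-0.5,3.9,0,0,0,0],[145,-0.5,3.9,0,0,0,0],[145,-0.6,3.9,0,0,0,0],[145,-0.6,3.9,0,0,0,0],[145,-0.6,3.9,0,0,0,0],[145,-0.6,3.5,0,0,0,0],[145,-0.6,3.2,0,0,0,0],[145,0,0,0,0,0,0]]]';python3 - <<'E'
from h import *
p,Rm=pose(); print("jaw",np.degrees(np.arctan2(Rm[1,2],Rm[0,2])))
f=r.grab_frame("wrist")
for d in r.pinpoint(f,"spanner_mid"): print(d,plane(f,d["location"],.0045))
hsv=cv2.cvtColor(f["frame"],cv2.COLOR_BGR2HSV)
m=cv2.inRange(hsv,np.array((0,0,60)),np.array((180,50,255)))
n,l,s,c=cv2.connectedComponentsWithStats(m)
for i in range(1,n):
    if s[i,4]>200:
        ys,xs=np.where(l==i); q=cv2.minAreaRect(np.stack([xs,ys],1).astype(np.int32)); print(s[i],c[i].round(1),np.round(q[0],1),np.round(q[1],1),round(q[2],1),plane(f,q[0],.009).round(4))
E
```

```text
clock: 31.4
tcp_pos: [0.5751, 0.0471, 0.1724]
orientation: [1.245, 1.184, -1.243]
contact_force: [1.0, 1.0, 0.2]
grip_width: 0.0365
t 31.4 tcp [0.5751 0.0471 0.1724] x [ 0.002 -0.    -1.   ] z [-0.048 -0.999  0.   ] F [1.  1.  0.2] g 0.0365
{'location': [418.8, 189.2], 'score': 0.75} [ 0.58929328 -0.05480895  0.061     ]
{'location': [418.7, 194.6], 'score': 0.64} [ 0.58522679 -0.05498093  0.061     ]
tray {'location': [358.0, 188.0], 'score': 0.62} [ 0.58976115 -0.0122844   0.05      ]
tray {'location': [412.6, 190.6], 'score': 0.48} [ 0.58586177 -0.0545387   0.05      ]
clock: 32.6
tcp_pos: [0.5114, 0.473, 0.1709]
orientation: [1.239, 1.196, -1.235]
contact_force: [-1.3, 1.0, 0.7]
grip_width: 0.0368
t 32.6 tcp [0.5114 0.473  0.1709] x [-0.002  0.005 -1.   ] z [-0.037 -0.999 -0.005] F [-1.3  1.   0.7] g 0.0368
jaw -92.11518554539815
[ 322    0   78   70 4181] [360.7  30.9] [360.5  34.5] [69. 77.] 90.0 [0.6421 0.4058 0.009 ]
[ 264  108   42  147 2694] [283.9 177.4] [284.6 181. ] [ 37.8 147.1] 1.9 [0.5259 0.4699 0.009 ]
```

```bash
python3 - <<'E'
from h import *
f=r.grab_frame("wrist"); p,Rm=pose(); print("jaw",np.degrees(np.arctan2(Rm[1,2],Rm[0,2])))
hsv=cv2.cvtColor(f["frame"],cv2.COLOR_BGR2HSV)
m=cv2.inRange(hsv,np.array((0,0,60)),np.array((180,50,255)))
P=[]
for y in range(105,260,6):
    xs=np.where(m[y,250:320])[0]
    if len(xs): print(y,xs.min()+250,xs.max()+250,len(xs))
    if 150<=y<=215 and len(xs): P.append(plane(f,(250+(xs.min()+xs.max())/2,y),.009)[:2])
P=np.array(P); k=np.polyfit(P[:,0],P[:,1],1); print(np.degrees(np.arctan(k[0])),P.mean(0))
for y in (108,254): print(plane(f,(284,y),.009))
E
```

```text
t 32.75 tcp [0.5158 0.4642 0.1705] x [ 0.    -0.002 -1.   ] z [-0.045 -0.999  0.002] F [0.5 0.  0. ] g 0.0372
jaw -92.59121127366238
117 258 293 18
123 259 293 18
129 260 294 23
135 260 295 36
141 261 295 35
147 271 286 16
153 270 285 16
159 270 285 16
165 269 284 16
171 269 283 15
177 268 283 16
183 268 282 15
189 268 282 15
195 267 281 15
201 267 280 14
207 267 280 14
213 266 279 14
219 266 279 14
225 265 278 14
231 264 278 15
237 256 287 32
243 257 288 32
249 258 288 15
255 259 289 15
-7.291825449589612 [0.52793168 0.4702663 ]
[0.59075314 0.4600364  0.009     ]
[0.46125839 0.46514273 0.009     ]
```

```bash
python3 -m inch '[[[145,0.6,0.6,-2,0,0,-4.7],[145,0,0,-4,0,0,0],[145,0,0,-4,0,0,0],[145,0,0,-2.8,0,0,0],[145,0,0,-0.8,0,0,0],[145,0,0,0,0,0,0],[145,0,0,0,0,0,0]]]'; python3 - <<'E'
from h import *
f=r.grab_frame("wrist"); p,Rm=pose(); print("jaw",np.degrees(np.arctan2(Rm[1,2],Rm[0,2])))
hsv=cv2.cvtColor(f["frame"],cv2.COLOR_BGR2HSV)
m=cv2.inRange(hsv,np.array((0,0,60)),np.array((180,50,255)))
for y in range(80,380,12):
    xs=np.where(m[y,240:325])[0]
    if len(xs): print(y,xs.min()+240,xs.max()+240,len(xs),plane(f,(240+(xs.min()+xs.max())/2,y),.009)[:2].round(4))
for d in r.pinpoint(f,"spanner_mid"): print(d,plane(f,d["location"],.0045))
E
```

```text
clock: 33.33
tcp_pos: [0.5223, 0.4709, 0.036]
orientation: [1.304, 1.145, -1.302]
contact_force: [0.6, 0.6, 1.1]
grip_width: 0.0369
t 33.38 tcp [0.5226 0.4719 0.0372] x [ 0.003  0.002 -1.   ] z [-0.127 -0.992 -0.002] F [ 0.2 -0.3  1.2] g 0.0368
jaw -97.3019708231896
128 287 303 17 [0.5857 0.4564]
140 240 305 34 [0.5817 0.4671]
152 243 307 34 [0.5762 0.4667]
164 246 309 64 [0.5706 0.4663]
176 248 309 62 [0.565  0.4665]
188 267 295 29 [0.5592 0.4661]
200 267 295 29 [0.5535 0.4668]
212 268 294 27 [0.5476 0.4676]
224 268 294 27 [0.5417 0.4683]
236 268 294 27 [0.5356 0.4691]
248 268 294 27 [0.5293 0.4699]
260 268 294 27 [0.5229 0.4707]
272 269 293 25 [0.5164 0.4716]
284 268 293 26 [0.5098 0.4727]
296 269 293 25 [0.5029 0.4733]
308 269 293 25 [0.4958 0.4742]
320 269 292 24 [0.4886 0.4754]
332 268 309 42 [0.4807 0.4721]
344 258 311 54 [0.4733 0.4751]
356 261 313 25 [0.4652 0.4747]
{'location': [285.3, 258.0], 'score': 0.68} [0.52178529 0.4686472  0.0045    ]
```

```bash
python3 -m inch '[[[145,0,0,-1.2,0,0,0],[145,0,0,-0.7,0,0,0],[145,0,0,0,0,0,0],[145,0,0,0,0,0,0]]]'
```

```text
clock: 33.77
tcp_pos: [0.5202, 0.4714, 0.0152]
orientation: [1.3, 1.147, -1.302]
contact_force: [0.3, -0.2, 0.3]
grip_width: 0.037
```

```bash
python3 -m inch '[[[145,0,0,0.15,0,0,0],[145,0,0,0,0,0,0],[255,0,0,0,0,0,0],[255,0,0,0,0,0,0],[255,0,0,0,0,0,0],[255,0,0,0,0,0,0],[255,0,0,0,0,0,0],[255,0,0,0,0,0,0]]]' 80;  python3 -m inch '[[[255,0,0,0.5,0,0,0],[255,0,0,1.5,0,0,0],[255,0,0,3,0,0,0],[255,0,0,0,0,0,0],[255,0,0,0,0,0,0]]]'; cat > s.py <<'E'
from h import *
def span():
    f=r.grab_frame("wrist"); p,Rm=pose(); print("jaw",np.degrees(np.arctan2(Rm[1,2],Rm[0,2])))
    hsv=cv2.cvtColor(f["frame"],cv2.COLOR_BGR2HSV)
    m=cv2.inRange(hsv,np.array((0,0,60)),np.array((180,50,255)))
    for y in range(80,380,16):
        xs=np.where(m[y,240:325])[0]
        if len(xs): print(y,xs.min()+240,xs.max()+240,len(xs))
    for n in("look_for","pinpoint"):
        for d in getattr(r,n)(f,"spanner" if n=="look_for" else "spanner_mid"): print(n,d)
E
python3 -c "import s; s.span()"
```

```text
clock: 34.43
tcp_pos: [0.5209, 0.472, 0.018]
orientation: [1.302, 1.147, -1.301]
contact_force: [-1.0, -0.7, 6.5]
grip_width: 0.0103
clock: 34.85
tcp_pos: [0.5219, 0.473, 0.0703]
orientation: [1.306, 1.147, -1.297]
contact_force: [-0.5, 0.3, -1.4]
grip_width: 0.0108
t 34.9 tcp [0.521  0.4721 0.0686] x [ 0.001  0.001 -1.   ] z [-0.126 -0.992 -0.001] F [ 0.2 -0.4 -1.4] g 0.0105
jaw -97.21965177172609
128 287 306 20
144 240 309 35
160 240 311 67
176 243 314 72
192 247 296 35
208 265 296 32
224 265 296 32
240 266 295 30
256 269 291 23
272 269 291 23
288 270 291 22
304 269 291 23
320 268 292 25
336 268 293 26
352 267 299 33
look_for {'location': [279.4, 214.2], 'score': 0.71}
pinpoint {'location': [280.0, 270.4], 'score': 0.73}
```

```bash
python3 -m inch '[[[255,0,0,3,0,0,0],[255,0,0,3,0,0,2.4],[255,0.1,-1.5,3,0,0,2.4],[255,0.5,-3.6,0.5,0,0,0],[255,0.6,-3.9,0,0,0,0],[255,0.6,-3.9,0,0,0,0],[255,0.6,-3.9,0,0,0,0],[255,0.6,-3.9,0,0,0,0],[255,0.6,-3.9,0,0,0,0],[255,0.6,-3.9,0,0,0,0],[255,0.6,-3.9,0,0,0,0],[255,0.6,-3.9,0,0,0,0]]]'; python3 -m inch '[[[255,0.6,-3.5,0,0,0,0],[255,0.6,-2.5,0,0,0,0],[255,0.1,-1.5,0,0,0,0],[255,0,0,0,0,0,0],[255,0,0,0,0,0,0]]]'; python3 -c "import s; s.span()"
```

```text
clock: 36.0
tcp_pos: [0.5739, 0.1066, 0.1614]
orientation: [1.239, 1.19, -1.242]
contact_force: [0.9, -0.5, -0.8]
grip_width: 0.0111
clock: 36.42
tcp_pos: [0.587, 0.0329, 0.1614]
orientation: [1.241, 1.189, -1.243]
contact_force: [0.4, 0.6, -2.4]
grip_width: 0.0108
t 36.47 tcp [0.587  0.0346 0.1616] x [-0.002  0.001 -1.   ] z [-0.042 -0.999 -0.001] F [-0.1  0.4 -1.3] g 0.0105
jaw -92.3978510878388
80 291 291 1
128 287 305 19
144 240 308 33
160 240 311 68
176 242 314 73
192 247 296 34
208 265 295 31
224 265 295 31
240 266 294 29
256 268 292 25
272 269 292 24
288 269 291 23
304 268 292 25
320 268 293 26
336 267 294 28
352 260 301 42
368 280 280 1
look_for {'location': [280.2, 215.3], 'score': 0.81}
pinpoint {'location': [279.6, 270.6], 'score': 0.96}
```

```bash
python3 -m inch '[[[255,0.1,-0.4,-2,0,0,0],[255,0,0,-3,0,0,0],[255,0,0,-1.8,0,0,0],[255,0,0,-0.7,0,0,0],[255,0,0,0,0,0,0],[255,0,0,0,0,0,0]]]'; python3 -m inch '[[[255,0,0,0,0,0,0]]]'
```

```text
clock: 37.07
tcp_pos: [0.5889, 0.0308, 0.0877]
orientation: [1.239, 1.19, -1.239]
contact_force: [0.4, -0.9, -0.7]
grip_width: 0.0109
clock: 37.15
tcp_pos: [0.5897, 0.0305, 0.0887]
orientation: [1.241, 1.188, -1.238]
contact_force: [0.9, -0.4, -1.2]
grip_width: 0.011
```

```bash
python3 -m inch '[[[255,-0.1,0,-0.6,0,0,0],[255,0,0,-0.5,0,0,0],[255,0,0,-0.3,0,0,0],[255,0,0,-0.2,0,0,0],[255,0,0,0,0,0,0],[255,0,0,0,0,0,0]]]'; python3 -m inch '[[[255,0,0,-0.1,0,0,0],[255,0,0,-0.1,0,0,0],[255,0,0,0,0,0,0]]]'
```

```text
clock: 37.65
tcp_pos: [0.5876, 0.0297, 0.0712]
orientation: [1.24, 1.189, -1.24]
contact_force: [0.2, 0.3, -0.8]
grip_width: 0.0109
clock: 37.9
tcp_pos: [0.5889, 0.0297, 0.0708]
orientation: [1.242, 1.187, -1.238]
contact_force: [-1.2, -0.2, 8.5]
grip_width: 0.0106
```

```bash
python3 -m inch '[[[220,0,0,0,0,0,0],[190,0,0,0,0,0,0],[170,0,0,0,0,0,0],[155,0,0,0,0,0,0],[150,0,0,0,0,0,0],[150,0,0,1,0,0,0],[150,0,0,3,0,0,0],[150,0,0,3,0,0,0],[150,-2,-1,3,0,0,0],[150,-3,-2,1,0,0,0],[150,-2,-1.5,0,0,0,0],[150,0,0,0,0,0,0]]]' 60; cat > chk.py <<'E'
from h import *
for cam in ("wrist","top","side"):
    f=r.grab_frame(cam)
    for n,z in (("spanner_mid",.0575),("stick_mid",.061),("tray",.05),("drawer_front",.07)):
        for d in r.pinpoint(f,n):
            if d["score"]>.3: print(cam,n,round(d["score"],2),np.round(d["location"]),plane(f,d["location"],z).round(4)[:2])
    g=f["frame"]; cv2.imwrite("pics/chk_%s.png"%cam,g)
pose()
E
python3 chk.py
```

```text
clock: 38.9
tcp_pos: [0.514, -0.0191, 0.1805]
orientation: [1.241, 1.186, -1.245]
contact_force: [-0.8, -0.5, -0.3]
grip_width: 0.0349
wrist spanner_mid 0.74 [207. 113.] [0.5885 0.03  ]
wrist stick_mid 0.88 [323. 109.] [ 0.5871 -0.0525]
wrist tray 0.74 [269. 107.] [ 0.5907 -0.0141]
wrist drawer_front 0.9 [270. 252.] [ 0.4845 -0.0095]
top spanner_mid 0.63 [268. 193.] [0.5931 0.0294]
top spanner_mid 0.44 [405. 150.] [ 0.6967 -0.3386]
top stick_mid 0.57 [302. 196.] [ 0.5826 -0.0586]
top tray 0.86 [282. 197.] [ 0.5818 -0.0078]
side spanner_mid 0.62 [273. 194.] [0.5812 0.0282]
side stick_mid 0.55 [292. 208.] [ 0.5981 -0.0568]
side tray 0.58 [282. 202.] [ 0.5909 -0.0124]
side drawer_front 0.91 [253. 211.] [ 0.4845 -0.0131]
t 39.65 tcp [ 0.5177 -0.0152  0.1792] x [-0. -0. -1.] z [-0.042 -0.999  0.   ] F [0.5 0.2 0.3] g 0.0352
```

```bash
python3 -m inch '[[[255,-2,0.2,0,0,0,0],[255,-3,0.3,0,0,0,0],[255,-2.5,0.3,0,0,0,0],[255,0,0,0,0,0,0],[255,0,0,-3,0,0,0],[255,0,0,-3,0,0,0],[255,0,0,-3,0,0,0],[255,0,0,-1.2,0,0,0],[255,0,0,0,0,0,0],[255,0,0,0,0,0,0]]]' 60; python3 -c "
from h import *
pose()"
```

```text
clock: 40.48
tcp_pos: [0.4428, -0.0072, 0.0771]
orientation: [1.24, 1.19, -1.241]
contact_force: [0.2, 0.0, 1.0]
grip_width: -0.0002
t 40.48 tcp [ 0.4428 -0.0072  0.0771] x [-0.001 -0.    -1.   ] z [-0.042 -0.999  0.   ] F [0.2 0.  1. ] g -0.0002
```

```bash
python3 -m inch '[[[255,0.7,0,-0.6,0,0,0],[255,0.7,0,0,0,0,0],[255,0.5,0,0,0,0,0],[255,0.5,0,0,0,0,0],[255,0.5,0,0,0,0,0],[255,0,0,0,0,0,0],[255,0,0,0,0,0,0]]]'
```

```text
clock: 41.07
tcp_pos: [0.472, -0.0073, 0.0715]
orientation: [1.241, 1.189, -1.24]
contact_force: [-0.8, 0.0, 0.2]
grip_width: -0.0001
```

Now push at ~0.1 m/s along the cabinet axis (−2.4°).

```bash
python3 -m inch '[[[255,0.5,-0.02,0,0,0,0],[255,0.7,-0.03,0,0,0,0],[255,0.8,-0.03,0,0,0,0],[255,0.8,-0.03,0,0,0,0],[255,0.8,-0.03,0,0,0,0],[255,0.8,-0.03,0,0,0,0],[255,0.8,-0.03,0,0,0,0],[255,0.8,-0.03,0,0,0,0]]]'; python3 - <<'E'
from h import *
f=r.grab_frame("top")
for n,z in (("drawer_front",.07),("tray",.05)):
  for d in r.pinpoint(f,n): print(n,d,plane(f,d["location"],z))
f=r.grab_frame("side")
for d in r.pinpoint(f,"drawer_front"): print("side",d,plane(f,d["location"],.07))
E
```

```text
clock: 41.73
tcp_pos: [0.5322, -0.0099, 0.071]
orientation: [1.24, 1.189, -1.241]
contact_force: [-3.4, -1.5, -2.0]
grip_width: 0.0002
tray {'location': [288.2, 178.0], 'score': 0.66} [ 0.63244446 -0.0246668   0.05      ]
side {'location': [271.1, 201.9], 'score': 0.87} [ 0.55246469 -0.00888444  0.07      ]
```

```bash
python3 -m inch '[[[255,0.8,-0.03,0,0,0,0],[255,0.8,-0.03,0,0,0,0],[255,0.8,-0.03,0,0,0,0],[255,0.8,-0.03,0,0,0,0],[255,0.8,-0.03,0,0,0,0],[255,0.8,-0.03,0,0,0,0],[255,0.8,-0.03,0,0,0,0],[255,0.8,-0.03,0,0,0,0],[255,0.8,-0.03,0,0,0,0],[255,0.8,-0.03,0,0,0,0],[255,0.8,-0.03,0,0,0,0],[255,0.8,-0.03,0,0,0,0]]]'; python3 -c "
from h import *
pose()"
```

```text
clock: 42.98
tcp_pos: [0.6284, -0.0135, 0.0713]
orientation: [1.24, 1.189, -1.241]
contact_force: [-3.0, -1.9, -0.1]
grip_width: 0.0002
t 42.98 tcp [ 0.6284 -0.0135  0.0713] x [-0. -0. -1.] z [-0.042 -0.999  0.   ] F [-3.  -1.9 -0.1] g 0.0002
```

```bash
python3 -m inch '[[[255,0.6,-0.02,0,0,0,0],[255,0.5,-0.02,0,0,0,0],[255,0.4,-0.02,0,0,0,0],[255,0.4,-0.02,0,0,0,0],[255,0.4,-0.02,0,0,0,0],[255,0.3,-0.01,0,0,0,0],[255,0,0,0,0,0,0]]]'
```

```text
clock: 43.57
tcp_pos: [0.6527, -0.0143, 0.0712]
orientation: [1.239, 1.191, -1.242]
contact_force: [-4.2, -1.5, 1.5]
grip_width: 0.0001
```

```bash
python3 -m inch '[[[255,0.3,-0.01,0,0,0,0],[255,0.3,-0.01,0,0,0,0],[255,0.3,-0.01,0,0,0,0],[255,0,0,0,0,0,0]]]'; python3 -m inch '[[[255,0.3,-0.01,0,0,0,0],[255,0.3,-0.01,0,0,0,0],[255,0,0,0,0,0,0]]]'
```

```text
clock: 43.9
tcp_pos: [0.6635, -0.0143, 0.0715]
orientation: [1.241, 1.188, -1.239]
contact_force: [0.8, 0.6, -0.1]
grip_width: -0.0001
clock: 44.15
tcp_pos: [0.6637, -0.0142, 0.0708]
orientation: [1.234, 1.197, -1.248]
contact_force: [-18.7, 0.2, 13.3]
grip_width: -0.0001
```

```bash
python3 -m inch '[[[255,0.2,-0.01,0,0,0,0],[255,0,0,0,0,0,0]]]'; python3 - <<'E'
from h import *
for cam in("top","side"):
    f=r.grab_frame(cam)
    for n,z in (("drawer_front",.07),("cabinet",0)):
        for d in r.pinpoint(f,n): print(cam,n,d,plane(f,d["location"],z).round(4))
    if cam=="top":
        hsv=cv2.cvtColor(f["frame"],cv2.COLOR_BGR2HSV)
        for x in (252,256,312,318,322): print(x,[tuple(int(v) for v in f["frame"][y,x]) for y in range(150,172)])
E
```

```text
clock: 44.32
tcp_pos: [0.6637, -0.0142, 0.0705]
orientation: [1.232, 1.2, -1.251]
contact_force: [-24.0, 0.5, 16.1]
grip_width: -0.0002
252 [(96, 54, 25), (100, 57, 30), (103, 59, 30), (86, 49, 25), (36, 20, 6), (70, 40, 21), (105, 59, 30), (105, 59, 30), (118, 70, 37), (98, 54, 23), (17, 4, 8), (20, 11, 0), (16, 6, 0), (21, 1, 0), (32, 41, 51), (47, 71, 86), (45, 66, 82), (40, 61, 76), (43, 60, 75), (39, 57, 70), (40, 59, 72), (43, 63, 77)]
256 [(99, 55, 29), (100, 58, 28), (103, 58, 30), (92, 53, 29), (46, 23, 4), (77, 44, 26), (93, 52, 23), (45, 23, 9), (55, 31, 12), (49, 29, 13), (21, 11, 8), (24, 17, 9), (17, 7, 0), (22, 7, 1), (32, 40, 51), (44, 66, 82), (47, 67, 83), (47, 68, 83), (44, 62, 77), (40, 59, 74), (43, 61, 76), (40, 59, 72)]
312 [(103, 57, 27), (105, 60, 31), (107, 60, 30), (110, 62, 31), (91, 51, 24), (18, 7, 0), (78, 41, 20), (113, 65, 30), (113, 65, 32), (125, 71, 37), (105, 58, 28), (5, 0, 0), (26, 17, 11), (19, 4, 0), (23, 12, 6), (42, 56, 66), (48, 72, 90), (36, 48, 57), (36, 40, 48), (30, 30, 31), (34, 36, 37), (35, 38, 40)]
318 [(107, 61, 30), (108, 64, 34),
[... 169 characters left out ...]
24, 13, 7), (45, 58, 69), (54, 78, 98), (47, 69, 85), (64, 92, 106), (83, 120, 135), (88, 125, 135), (90, 128, 133)]
322 [(108, 61, 32), (108, 61, 31), (108, 60, 26), (114, 66, 32), (93, 54, 28), (68, 40, 23), (110, 64, 32), (107, 62, 31), (110, 61, 32), (121, 71, 39), (103, 59, 25), (10, 0, 0), (21, 10, 11), (21, 7, 2), (14, 0, 0), (59, 84, 88), (97, 140, 146), (85, 126, 134), (82, 117, 131), (84, 120, 134), (86, 125, 135), (90, 129, 133)]
side drawer_front {'location': [304.7, 188.6], 'score': 0.55} [ 0.6754 -0.017   0.07  ]
side drawer_front {'location': [193.7, 204.1], 'score': 0.51} [0.3421 0.1133 0.07  ]
side cabinet {'location': [307.5, 201.4], 'score': 0.78} [ 0.6907 -0.017   0.    ]
```

```bash
python3 -m inch '[[[255,-1,0.03,0,0,0,0],[255,-1.5,0.05,0,0,0,0],[255,-2,0.05,0,0,0,0],[255,-2,0,0,0,0,0],[255,0,0,0,0,0,0]]]'; python3 - <<'E'
from h import *
f=r.grab_frame("top"); g=f["frame"]
for x in (250,318):
    col=g[140:175,x].astype(float); b=col[:,0]-col[:,2]
    print(x,b.round().tolist())
# subpixel: half-crossing
    i=np.where(b>35)[0]; last=i.max(); e=last+(b[last]-35)/(b[last]-b[last+1])
    print("front edge row",140+e,plane(f,(x,140+e),.088)); print("cab edge @154.3",plane(f,(x,154.3),.1))
pose()
f=r.grab_frame("side")
for d in r.pinpoint(f,"drawer_front")+r.pinpoint(f,"drawer_front"): print(d,plane(f,d["location"],.07))
E
```

```text
clock: 45.03
tcp_pos: [0.6028, -0.013, 0.0712]
orientation: [1.239, 1.191, -1.241]
contact_force: [-1.0, 0.2, 0.0]
grip_width: -0.0004
250 [73.0, 75.0, 75.0, 77.0, 74.0, 75.0, 75.0, 74.0, 75.0, 75.0, 74.0, 76.0, 76.0, 55.0, 43.0, 72.0, 71.0, 73.0, 73.0, 68.0, 13.0, 14.0, 17.0, 19.0, -21.0, -41.0, -32.0, -46.0, -55.0, -56.0, -57.0, -54.0, -53.0, -55.0, -52.0]
front edge row 159.6 [0.67869283 0.07318289 0.088     ]
cab edge @154.3 [0.69048678 0.07195361 0.1       ]
318 [75.0, 76.0, 74.0, 75.0, 79.0, 75.0, 73.0, 73.0, 75.0, 77.0, 75.0, 79.0, 74.0, 78.0, 67.0, 22.0, 58.0, 79.0, 79.0, 83.0, 77.0, 11.0, 13.0, 16.0, 16.0, -25.0, -44.0, -39.0, -44.0, -50.0, -50.0, -43.0, -44.0, -47.0, -56.0]
front edge row 160.63636363636363 [ 0.67090704 -0.10316055  0.088     ]
cab edge @154.3 [ 0.6854572  -0.10290646  0.1       ]
t 45.08 tcp [ 0.6049 -0.0131  0.0716] x [ 0.  0. -1.] z [-0.041 -0.999 -0.   ] F [ 0.9 -0.2 -0.3] g -0.0001
{'location': [305.4, 189.3], 'score': 0.77} [ 0.67552212 -0.02088313  0.07      ]
{'location': [305.4, 189.3], 'score': 0.77} [ 0.67552212 -0.02088313  0.07      ]
```

```bash
python3 -m inch '[[[255,-2,0,2,0,0,0],[255,-3,0,3,0,0,0],[255,-3,0,3,0,0,0],[255,-3,0,3,0,0,0],[255,0,0,3,0,0,0],[255,0,0,0,0,0,0],[255,0,0,0,0,0,0]]]'; python3 - <<'E'
from h import *
f=r.grab_frame("top"); g=f["frame"]
for x in (250,318):
    b=g[140:175,x,0].astype(float)-g[140:175,x,2]; last=np.where(b>35)[0].max(); e=last+(b[last]-35)/(b[last]-b[last+1]); print(plane(f,(x,140+e),.088).round(4))
H=dict(jade_block=0,jade_rough=0,brush=0,bangle_blank=0,paste_jar=0,water_bottle=0,wheel1=0,stick=0,spanner=0,tray=0)
for n,z in H.items():
    for d in r.pinpoint(f,n):
        if d["score"]>.3: print(n,round(d["score"],2),np.round(d["location"]),plane(f,d["location"],z).round(3)[:2])
pose()
E
```

```text
clock: 45.82
tcp_pos: [0.4996, -0.0133, 0.2122]
orientation: [1.244, 1.185, -1.235]
contact_force: [-0.3, 0.3, -0.2]
grip_width: 0.0001
[0.6785 0.0732 0.088 ]
[ 0.671  -0.1032  0.088 ]
jade_block 0.47 [391. 215.] [ 0.527 -0.306]
jade_rough 0.97 [404. 148.] [ 0.714 -0.351]
brush 0.7 [369. 132.] [ 0.76  -0.253]
bangle_blank 0.53 [213. 283.] [0.356 0.189]
paste_jar 0.79 [131. 179.] [0.647 0.412]
water_bottle 0.96 [167. 152.] [0.721 0.31 ]
wheel1 0.95 [364. 230.] [ 0.489 -0.229]
wheel1 0.84 [483. 195.] [ 0.575 -0.563]
wheel1 0.81 [362. 192.] [ 0.594 -0.229]
wheel1 0.76 [458. 273.] [ 0.362 -0.482]
t 46.37 tcp [ 0.4972 -0.0135  0.2093] x [-0.001 -0.    -1.   ] z [-0.042 -0.999  0.   ] F [-0.7  0.2  0.3] g 0.0003
```

```bash
python3 -c "
from bench import r
print(r.hand_in())"
```

```text
the job is handed in; nothing more can be done
None
```

The grinding kit is put away and handed in at about 46 s on the clock, with no verdict reported. Only two gold-rimmed wheels were on the bench.

- **Wheels:** I set both down, hub up, in the two front wells. The pictures showed them lying flat. The purple, brown and turquoise look-alikes were left alone.
- **Tray:** It sits level on the dividers, turned a quarter. It made contact at the expected height, with its centre about 1 mm from the middle of the drawer.
- **Spanner and stick:** Each was set down flat in the tray, one on either side of the grip. After I let go, the wrist camera put the spanner at (0.589, 0.030) and the stick at (0.587, −0.053).
- **Drawer:** I pushed it at about 0.1 m/s. It passed the catch and stopped rigidly at up to 24 N. The panel did not spring back when I withdrew, and its back edge lines up with the cabinet front.

**Last checks**
- Bystanders read within about 12 mm of their first readings, which is mostly detector scatter.
- The robot was clear of everything at the end.
- I could not measure the last 3 mm of drawer travel directly. That it is home rests on the stop force and the camera edges.
- The picture limit ran out during the stick grasp. From there I checked by forces, the networks and pixel measurements. The network readings of the tray and its contents from the different cameras disagreed by up to about 16 mm.

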